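# Hang the green shoe last on the drying rail

### The arm

A 7-joint arm with a two-finger parallel gripper is mounted at the origin on the work surface. World frame = base frame: x ahead of the robot, y to its left, z up, the work surface at z = 0. Lengths are in m, angles in degrees, forces in N, time in s.
With the tool pointing down it reaches from about 0.4 to 0.85 m from the base axis. Payload 4.4 kg.
Tool frame: the origin (TCP) lies at the very end of the fingers, on their centre line; the grasp point (between the pads) lies 19 mm behind it (manip.grip_point_offset is the distance from the TCP to the grasp point, in m); x points along the fingers, y is the direction in which the jaws open and shut, and the axes are right-handed (so a half turn about x gives the same grasp; the last joint's range is limited). The gripper opens to 94 mm and grips with 3 to 60 N. Pads are 16 mm wide; open, the fingers measure 119 mm over their backs; the gripper's body (75 mm by 177 mm) begins 78 mm behind the grasp point.
Start: joints at [61.375, 36.005, 2.206, 86.941, -1.547, 57.084, -1.146], TCP at [0.273, -0.59, 0.205] pointing down, gripper open.
Joint ranges: [-175.42, 175.42], [-21.48, 121.26], [-71.46, 75.88], [10.55, 141.38], [-63.04, 243.04], [13.31, 113.54], [-168.57, 168.57]. Speed limits (degrees/s): [147.25, 147.25, 180, 180, 180, 180, 180].

### API

Orientations are given as a 3x3 rotation matrix whose columns are the frame's x, y, z axes.
In Python, from cell import manip, viewer gives the robot as it stands. The module is installed in compiled form; this text tells all that it offers.
- The arm moves only by the tool drive_tool, never from a script. Its arguments are lists of equal length, an entry for each row: "jaw": the finger opening in cm, from 0 to 9.4; "dp": the shift along the tool's x, y, z in cm, a list of three; "yaw": the turn about the tool's x in rad. In form: {"jaw": [jaw, ...], "dp": [[x, y, z], ...], "yaw": [yaw, ...]}. A call has 1 to 20 rows; each row shifts and turns the pose as measured when the row begins, along the tool's axes as they then stand; what a row does not reach is not made up. A row lasts 1/8 s, in which the tool goes at most 62.5 mm and 10.7 degrees, less where a joint would pass 70% of its speed; a pose out of reach is approached as far as the arm can. A call is refused whole if a number of a shift passes 6.25 or a number of a turn 0.188, either way. A call with a gripper value outside its range is refused whole. The fingers move at their own pace and stop on an object; "grip_force" is the grip in N (left out, the last holds). Time passes only in rows, so rows that do not move let the fingers close. It gives the time, the measured TCP pose, the force and the opening at its end, in the units of the state.
- manip.get_obs(): the state, without advancing time (a new reading comes with each control period).
- viewer.capture(name): name is "side" or "top"; returns (picture, depth): 384x512x3 uint8, red, green, blue; 384x512 float32, m along the optical axis (not along the pixel's ray), 0 where there is no reading.
- viewer.camera_model(name): a dict with "fx", "fy", "cx", "cy" (pixels), "R" (3x3) and "t" (3): a world point X has camera coordinates R X + t. Camera axes: x right, y down, z forward; pixel columns grow to the right and rows downward; lengths in m; the calibration is good to about 2 mm. A picture is of the moment at which its call begins. camera_model takes no time and is no camera call.
- manip.close_job(): hands the job in, once; it reports no verdict.
The state is a dict: "t": time; "joints": joint angles; "joint_vel": joint speeds; "joint_torque": joint torques, N m; "ee_pos": TCP position; "tool_rot": TCP orientation; "contact_force": force on the tool from outside, world axes, zero at the start; "wrist_torque": the same for the moment, N m; "grip_width": finger opening in m.
Only numpy, scipy, OpenCV 4.12 (cv2) and the standard library are available. Lean on these libraries where they do the work, as an engineer would, in place of code of your own. Each camera call takes 0.05 s, during which the arm holds its last target.

### The job

Take the S-hook out of its wooden rest and hang it by its upper arch on the rail, between the two red collars, and let go of it. Then hang the green shoe last from the hook's lower curl by its wire loop, so that it hangs freely and level, and leave it hanging still. Leave the tan last, the jar and the red-lidded tin standing where they are.

Things in the scene. Friction and masses are not known exactly. Their poses are not given: they have to be found in the camera images.
- rail: fixed stand: level steel rail 12 across, 280 long, on two upright posts 16 across (round feet 60 across, black knobs on top). Origin on the table midway between the posts; y along the rail, z up. Two red collars (20 across, 8 wide), centred 70 to either side of its middle, mark where the hook goes. Yaw varies within 0.25 rad
- rail_mid (a point): middle of the rail, on its axis, 295 above the table; axes as the rail stand's
- rest: fixed light-wood block 84 x 50 x 34 high that holds the S-hook upright: slot 50 long (x) by 16 wide (y), floor 6 above the table; origin under its centre. Its place and yaw vary
- hook: grey metal S-hook, 90 g, flat bar 12 wide (its y), 4 thick, about 130 tall; upright in the rest's slot, lifts straight out. The S lies in its x-z plane, z up. Origin: centre of the upper arch (mean radius 32), 100 above the table at the start. The shank is on the -x side, nearest the robot; the arch's open end at x +37, z -12. Yaw within 0.35 rad at the start
- hook_grip (a point): middle of the S-hook's shank beside the upper arch, at (-32, 0, 0) from the hook's origin: a good place to grip, across the 12 mm width (closing along the hook's y); the hook's axes
- hook_top (a point): underside of the hook's upper arch at its crown, (0, 0, +30) from the hook's origin: it comes to rest on the top of the rail; the hook's axes. Put the hook on from the robot's side: the rail enters under the arch's open end, ahead of the slanting shank (rail axis about 20 to 30 below the hook's origin), then lower
- hook_curl (a point): where the centre of a hung bar rests in the lower curl, (0, 0, -87.5) from the hook's origin; the hook's axes. The shank slants from x -32, z -16 to x +20, z -72 (from the origin); there the curl (mean radius 20, centre x 0, z -72) runs under to an open tip at x -24, z -63 that looks up on the robot's side
- green_last: green plastic shoe last (solid foot form), about 280 g, 195 long, 88 tall, 57 wide at the forefoot, standing on its sole. Origin on the sole under the ankle block, toe to +x (tip at x +137, heel at x -58), z up. It starts with its toe pointing away from the robot, yaw -0.25 to -0.75 rad, in either of two places, the tan last in the other
- green_last_grip (a point): grip point of the green last: on its middle plane, in the heel half of the flat-sided ankle block, (-18, 0, 64) from its origin. The block is 40 wide (y), runs from 22 behind to 56 ahead of this point and 24 above it. The wire loop and later the hook and rail are ahead and above, so close along y with the gripper leaning back over the heel by 17 to 30 degrees
- green_last_bar (a point): middle of the level top bar of the green last's rigid wire hanging loop, (48, 0, 83.5) from the grip point, 147.5 above the sole: wire 5 thick, along y, 43 clear between the loop's upright legs, which stand above the ankle block. The last balances level under it
- tan_last: pale wood-coloured last of the same shape and loop; not to be used. Same axes as the green one
- jar: amber glass jar with a steel lid, 60 across, 85 tall; stands about, to be left alone; origin on its underside
- tin: round polish tin with a red lid, 77 across, 26 tall; stands about, to be left alone; origin on its underside
There are look-alikes about, which are no part of the job. There is more than one size of the green_last; the job needs the larger.

How it is judged (in metres and radians):
On the way, in this order (a step that is already met when the one before it is completed fails the run):
1. the S-hook hangs by its upper arch on the rail between the red collars, let go (x of hook_top in the frame of rail_mid between -0.014 and 0.014 m and y of hook_top in the frame of rail_mid between -0.066 and 0.066 m and z of hook_top in the frame of rail_mid between -0.002 and 0.014 m and angle between the y axis of hook_top and the y axis of rail_mid, either way round below 0.3 rad and angle between hook_top's own z axis and vertical below 0.35 rad and contact force between hook and rail above 0.3 N and contact force between hook and the fingers below 0.05 N and linear speed of hook below 0.08 m/s), for 0.3 s.
2. the green last hangs by its loop from the hook's lower curl, let go (all of step 1 and distance between green_last_bar and hook_curl below 0.02 m and contact force between green_last and hook above 1 N and contact force between green_last and the fingers below 0.05 N and contact force between green_last and rail below 0.1 N and angle between green_last_bar's own z axis and vertical below 0.35 rad), for 0.3 s.
At the end, for the whole second after the job is handed in: Hook crown on the rail (14 mm), within 66 mm of its middle, along it within 0.3 rad, upright within 0.35. Green last's bar in the lower curl (20 mm), level within 0.35 rad, its weight on the hook, clear of the stand. Both let go; hook under 0.08 m/s, last under 0.06 m/s, 0.5 rad/s (all of step 2 and linear speed of green_last below 0.06 m/s and angular speed of green_last below 0.5 rad/s); the robot touches nothing.
It fails at once if the tan last, the jar or the tin is pushed more than 30 mm from its place (distance of any of tan_last, jar, tin from where it was at the start of the episode above 0.03 m).
It also fails if it takes over 72 s, if anything falls off the work surface, if the arm or the gripper's body presses on something with over 40 N, if the wrist force passes 120 N, or if a joint passes its speed limit or range.

## Working session

There is one attempt and no reset: what is moved stays moved. The work goes in short steps, Python scripts to look and compute and a tool call to move; the robot and the scene stay as the last step left them, time stands still between calls to the robot, and variables do not carry over. Pictures are saved under pics/ and viewed, and the job is handed in when it is done.

Besides the shell and the picture viewer there is one more tool, called after "Emit:" by a JSON object that holds its "method" and its "body", one argument or row to a line. drive_tool: Moves the arm, as the interface text tells. Its arguments: {"type":"object","properties":{"jaw":{"type":"array"},"dp":{"type":"array"},"yaw":{"type":"array"},"grip_force":{"type":"number"}},"required":["jaw","dp","yaw"]}

```bash
mkdir -p pics; ls; cat > h.py <<'E'
import numpy as np, cv2
from cell import manip, viewer
def cap(n,tag):
    p,d=viewer.capture(n); np.savez(f'{tag}.npz',p=p,d=d); cv2.imwrite(f'pics/{tag}.png',cv2.cvtColor(p,cv2.COLOR_RGB2BGR)); return p,d
def ray(n,u,v):
    c=viewer.camera_model(n); R=np.array(c['R']);t=np.array(c['t'])
    o=-R.T@t; d=R.T@np.array([(u-c['cx'])/c['fx'],(v-c['cy'])/c['fy'],1.]); return o,d
def plane(n,u,v,z):
    o,d=ray(n,u,v); return o+d*(z-o[2])/d[2]
def dep(n,u,v,D):
    o,d=ray(n,u,v); return o+d*D[int(v),int(u)]
def cloud(n,D):
    c=viewer.camera_model(n);R=np.array(c['R']);t=np.array(c['t'])
    v,u=np.mgrid[:384,:512]
    P=np.stack([(u-c['cx'])/c['fx']*D,(v-c['cy'])/c['fy']*D,D],-1)-t
    return P@R
def proj(n,X):
    c=viewer.camera_model(n);p=np.array(c['R'])@np.array(X)+np.array(c['t']); return c['cx']+c['fx']*p[0]/p[2], c['cy']+c['fy']*p[1]/p[2]
E
python3 - <<'E'
from h import *
np.set_printoptions(precision=4,suppress=True)
for n in('side','top'):
    p,d=cap(n,n+'0'); c=viewer.camera_model(n); print(n,c['fx'],c['fy'],c['cx'],c['cy'],-np.array(c['R']).T@c['t']); print(np.array(c['R']))
    print((d==0).mean())
o=manip.get_obs(); print(o); print(manip.grip_point_offset)
E
```

```text
pics
side 421.7642764802428 421.7642764802428 254.31878389665354 188.5223850495526 [0.3445 0.875  0.8428]
[[-0.9815 -0.1912  0.0057]
 [-0.1139  0.5603 -0.8204]
 [ 0.1537 -0.8059 -0.5718]]
0.004038492838541667
top 348.50905550917696 348.50905550917696 251.14356301382364 193.8452928816815 [ 0.3659 -0.0339  1.1797]
[[-0.0056 -0.9997 -0.0241]
 [-0.9882  0.0092 -0.1527]
 [ 0.1528  0.0229 -0.988 ]]
0.004170735677083333
{'t': 0.1, 'joints': array([61.3772, 36.0517,  2.2031, 86.9875, -1.5476, 57.083 , -1.1465]), 'joint_vel': array([-0.0279, -0.0948,  0.0562, -0.1304,  0.0793, -0.0157, -0.0466]), 'joint_torque': array([  0.0027, -55.0783,   1.1476, -18.7114,  -0.0521,   0.0193,
         0.0001]), 'ee_pos': array([ 0.273 , -0.5893,  0.2047]), 'tool_rot': array([[-0.0007,  0.4203, -0.9074],
       [ 0.0015, -0.9074, -0.4203],
       [-1.    , -0.0016,  0.    ]]), 'contact_force': array([ 0.2374, -0.406 ,  0.1687]), 'wrist_torque': array([-0.0483,  0.0299,  0.0136]), 'grip_width': 0.09411065817102846}
0.0188
```

View images.

View pics/side0.png

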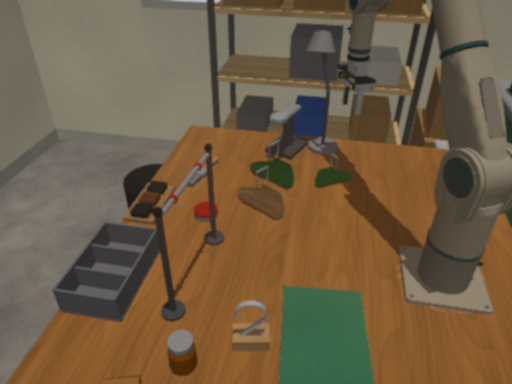

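View pics/top0.png

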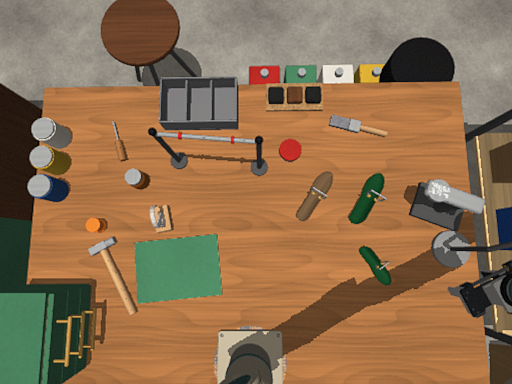

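```bash
python3 - <<'E'
from h import *
a=cv2.imread('pics/top0.png'); s=cv2.imread('pics/side0.png')
c1=cv2.resize(a[155:295,290:400],None,fx=4,fy=4,interpolation=2)
c2=cv2.resize(a[190:240,130:190],None,fx=6,fy=6,interpolation=2)
c3=cv2.resize(s[290:360,215:290],None,fx=6,fy=6,interpolation=2)
cv2.imwrite('pics/c1.png',c1)
h=max(c2.shape[0],c3.shape[0]); o=np.zeros((h,c2.shape[1]+c3.shape[1],3),np.uint8)
o[:c2.shape[0],:c2.shape[1]]=c2;o[:c3.shape[0],c2.shape[1]:]=c3;cv2.imwrite('pics/c2.png',o)
cv2.imwrite('pics/c3.png',cv2.resize(s[140:225,225:360],None,fx=5,fy=5,interpolation=2))
E
```

```text
(no output)
```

View pics/c1.png

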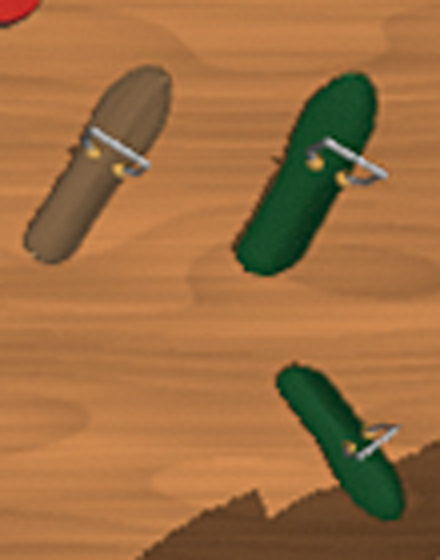

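View pics/c2.png

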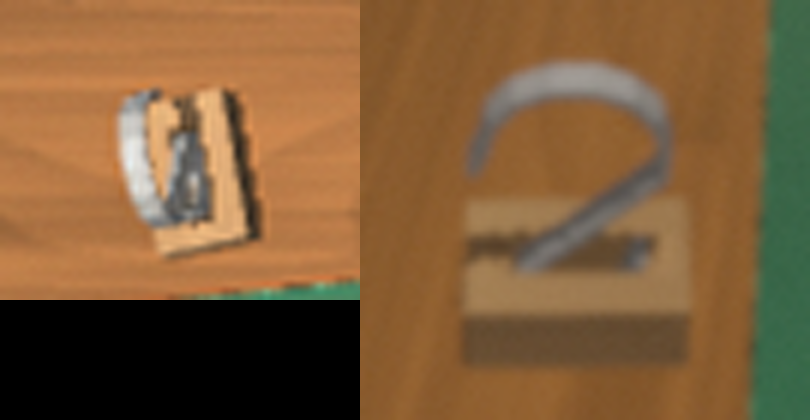

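View pics/c3.png

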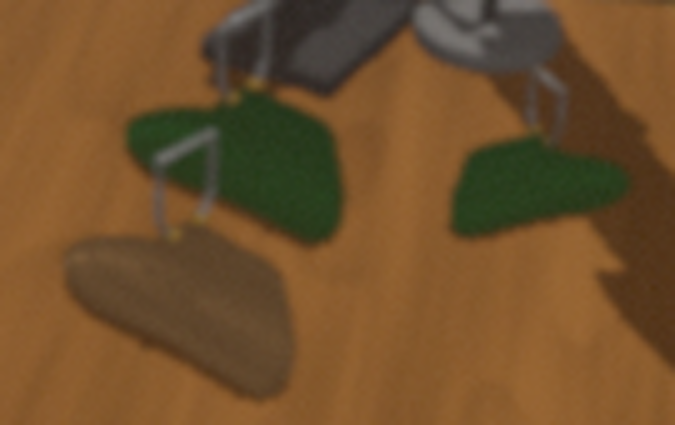

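Look-alikes:
- **Large green last:** top (367,198), side (272,173). It is the larger one with its toe pointing away, so I choose it.
- **Small green last:** top (375,265), side (333,177). It is short and its toe points back, so I reject it.
- **Tan last:** top (314,195), not to be used.
- **S-hook:** in its rest at top (160,217), side (251,325), the only one in view. The hammers and screwdriver nearby are not it.

The crops confirm these choices.

```bash
python3 - <<'E'
from h import *
np.set_printoptions(precision=4,suppress=True)
T=np.load('top0.npz');S=np.load('side0.npz')
ct=cloud('top',T['d']);cs=cloud('side',S['d'])
def hsv(p): return cv2.cvtColor(p,cv2.COLOR_RGB2HSV)
def pca(P):
    m=P.mean(0);w,v=np.linalg.eigh(np.cov((P-m).T));return m,v[:,-1],w
# green lasts
for n,p,c in(('top',T['p'],ct),('side',S['p'],cs)):
    h=hsv(p);m=((h[...,0]>45)&(h[...,0]<85)&(h[...,1]>90)&(h[...,2]<140)).astype(np.uint8)
    k,l,st,ce=cv2.connectedComponentsWithStats(m)
    for i in range(1,k):
        if st[i,4]>150:
            P=c[l==i];mm,v,w=pca(P[:,:2]);s=(P[:,:2]-mm)@v
            print(n,'green',ce[i].round(),st[i,4],'z',P[:,2].min(),P[:,2].max(),'c',mm,'dir',v,'len',np.ptp(s))
    # red
    m=(((h[...,0]<6)|(h[...,0]>174))&(h[...,1]>150)&(h[...,2]>100)).astype(np.uint8)
    k,l,st,ce=cv2.connectedComponentsWithStats(m)
    for i in range(1,k):
        if st[i,4]>8: P=c[l==i];print(n,'red',ce[i].round(1),st[i,4],np.median(P,0))
# region of hook by height: top points in box
for n,c,p in(('top',ct,T['p']),('side',cs,S['p'])):
    q=(c[...,0]>0.25)&(c[...,0]<0.5)&(c[...,1]>0.15)&(c[...,1]<0.4)
    for lo,hi in((0.027,0.042),(0.05,0.16)):
        m=q&(c[...,2]>lo)&(c[...,2]<hi);P=c[m]
        mm,v,w=pca(P[:,:2]);s=(P[:,:2]-mm)@v
        vv,uu=np.where(m)
        print(n,lo,m.sum(),'pix',uu.mean(),vv.mean(),mm,v,np.arctan2(v[1],v[0]),s.min(),s.max(),P[:,2].max())
        if lo<.04:
            print(cv2.minAreaRect((P[:,:2]*1000).astype(np.float32)))
E
```

```text
top green [299.  74.] 373 z -0.6356869117002342 1.1797309747954903 c [ 1.2497 -0.2475] dir [-0.9365  0.3507] len 0.9728044208119795
top green [367. 199.] 747 z -0.00761487918501277 1.1797309747954903 c [ 0.5263 -0.3936] dir [-0.7423  0.67  ] len 0.4601491342489082
top green [ 33. 315.] 9043 z -0.46128687832730086 1.1797309747954903 c [0.1915 0.6648] dir [0.4132 0.9107] len 1.0533603201766453
top green [188. 254.] 1130 z -0.0037122767600330053 1.1797309747954903 c [0.3472 0.2047] dir [0.1434 0.9897] len 0.3215611286539406
top green [144. 273.] 731 z -0.004127489950698885 1.1797309747954903 c [0.284  0.3512] dir [-0.9951 -0.0984] len 0.19325589506818222
top green [375. 265.] 470 z -0.008311912596381265 1.1797309747954903 c [ 0.3071 -0.4124] dir [-0.7704 -0.6375] len 0.35748000881141856
top green [ 75. 334.] 243 z 0.07752143706283077 1.1797309747954903 c [0.1164 0.5156] dir [-0.5076  0.8616] len 0.6327331248576767
top red [264.1  74.7] 434 [ 1.2503 -0.0644 -0.5106]
top red [179.  135.2] 20 [0.6592 0.1752 0.3028]
top red [231.9 139.3] 17 [0.6471 0.0357 0.3028]
top red [289.8 149.4] 376 [
[... 780 characters left out ...]
.04093849071304469
((462.60302734375, 287.1921081542969), (79.33877563476562, 50.57078552246094), 8.03222942352295)
top 0.05 138 pix 154.91304347826087 217.46376811594203 [0.4601 0.289 ] [-0.9806 -0.1962] -2.944091715213467 -0.0388565332224044 0.02837998689020298 0.13684982701443257
side 0.027 631 pix 251.09350237717908 334.0 [0.4599 0.2963] [-0.9695 -0.2451] -2.8939296741632896 -0.043181800781406404 0.04245272882423799 0.041655911094783296
((461.40185546875, 292.0159912109375), (84.11481475830078, 54.312171936035156), 12.13502311706543)
side 0.05 305 pix 252.2 311.7737704918033 [0.4582 0.2931] [-0.9825 -0.1862] -2.954322406762345 -0.041868935202683304 0.03000293977132002 0.13714124520933912
```

```bash
python3 - <<'E'
from h import *
np.set_printoptions(precision=4,suppress=True)
T=np.load('top0.npz');S=np.load('side0.npz')
cl={'top':cloud('top',T['d']),'side':cloud('side',S['d'])}
dd={'top':T,'side':S}
for n in cl:
    c=cl[n];ok=dd[n]['d']>0
    m=ok&(c[...,2]>0.285)&(c[...,2]<0.315)&(abs(c[...,0]-.65)<.04)&(c[...,1]>-0.02)&(c[...,1]<0.235)
    P=c[m];a=np.polyfit(P[:,1],P[:,0],1);print(n,'rail x=',np.polyval(a,.1065),'slope',a[0],'n',m.sum(),P[:,1].min(),P[:,1].max(),'ztop',np.percentile(P[:,2],[5,50,90]))
# hook arch
for n in cl:
    c=cl[n];ok=dd[n]['d']>0
    q=ok&(abs(c[...,0]-.46)<.08)&(abs(c[...,1]-.29)<.08)&(c[...,2]>0.085)
    P=c[q];a=np.polyfit(P[:,0],P[:,1],1);yaw=np.arctan(a[0]);u=np.array([np.cos(yaw),np.sin(yaw)])
    s=P[:,:2]@u; t=P[:,:2]@[-u[1],u[0]]
    print(n,'hook n',q.sum(),'yaw',yaw,'s',np.percentile(s,[1,5,95,99]),'t',np.percentile(t,[5,50,95]),'zmax',np.percentile(P[:,2],[90,98]))
    k=P[:,2]>np.percentile(P[:,2],85);print('  crown mean',P[k].mean(0),'mean',P.mean(0))
    q=ok&(abs(c[...,0]-.46)<.08)&(abs(c[...,1]-.29)<.08)&(c[...,2]>0.029)&(c[...,2]<.039)
    k,l,st,ce=cv2.connectedComponentsWithStats(q.astype(np.uint8));i=1+st[1:,4].argmax()
    P=c[l==i];hull=(P[:,:2]*1000).astype(np.float32)
    print('  rest',cv2.minAreaRect(hull),P[:,2].mean())
# last
for n in cl:
    c=cl[n];ok=dd[n]['d']>0
    q=ok&(abs(c[...,0]-.51)<.14)&(c[...,1]<-.3)&(c[...,1]>-.49)
    hs=cv2.cvtColor(dd[n]['p'],cv2.COLOR_RGB2HSV)
    g=q&(hs[...,0]>45)&(hs[...,0]<85)&(hs[...,1]>90)&(c[...,2]>.01)
    k,l,st,ce=cv2.connectedComponentsWithStats(g.astype(np.uint8))
    # choose comp nearest large
    for i in range(1,k):
        if st[i,4]<150: continue
        P=c[l==i];hi=P[P[:,2]>.08]
        m=P[:,:2].mean(0);w,v=np.linalg.eigh(np.cov((P[:,:2]-m).T));v=v[:,-1];v=v*np.sign(v[0]);s=P[:,:2]@v
        print(n,'last',ce[i],st[i,4],m,'yaw',np.arctan2(v[1],v[0]),'len',np.percentile(s,[1,99]),np.ptp(np.percentile(s,[1,99])),'zmax',np.percentile(P[:,2],98),'top',len(hi))
        if len(hi)>10: print('  blockrect',cv2.minAreaRect((hi[:,:2]*1000).astype(np.float32)),hi.mean(0))
    w=q&(c[...,2]>.11)&(c[...,2]<.16)
    P=c[w];vv,uu=np.where(w)
    k,l,st,ce=cv2.connectedComponentsWithStats(w.astype(np.uint8))
    for i in range(1,k): print(n,'wire',ce[i],st[i,4],c[l==i].mean(0),c[l==i][:,2].max())
for n,z in(('tan',0),):
    pass
E
```

```text
top rail x= 0.6548418554443398 slope 0.09373141142179162 n 455 -0.019152552397378578 0.23492894677363546 ztop [0.295  0.2991 0.3021]
side rail x= 0.6503616157486469 slope 0.0931466665706506 n 420 -0.01998464047221335 0.23473980639114556 ztop [0.2931 0.2991 0.3018]
top hook n 107 yaw 0.1809471176637909 s [0.4762 0.4781 0.5411 0.5459] t [0.1959 0.2018 0.2075] zmax [0.133 0.136]
  crown mean [0.4656 0.2918 0.1339] mean [0.4634 0.2898 0.1237]
  rest ((465.62060546875, 289.93280029296875), (83.70967864990234, 50.58076477050781), 11.63915729522705) 0.033114324101702626
side hook n 218 yaw 0.17395776852455044 s [0.4721 0.4742 0.5412 0.5439] t [0.2027 0.2105 0.2146] zmax [0.1338 0.1356]
  crown mean [0.4619 0.2936 0.1345] mean [0.4629 0.2941 0.1212]
  rest ((461.40185546875, 292.0159912109375), (84.11481475830078, 54.312171936035156), 12.13502311706543) 0.033800244834196885
top wire [378.1364 194.1818] 44 [ 0.5219 -0.3892  0.1419] 0.15176959811783108
side last [278.7764 168.8127] 331 [ 0.4996 -0.4018] yaw -0.5770207230865205 len [0.5791 0.7444] 0.165287841435236 zmax 0.0707898040234704 top 0
side wire [273.4118 145.5588] 34 [ 0.5191 -0.3852  0.1373] 0.1520186893217163
```

Emit:
{"method": "drive_tool", "body": {
  "jaw": [6, 6],
  "dp": [
    [-2.5, 0, 0],
    [-2.5, 0, 0]
  ],
  "yaw": [0.122, 0.122],
  "grip_force": 25
}}

```text
t: 0.35
ee_pos: [0.2719, -0.5873, 0.2523]
tool_rot: [[-0.004, 0.182, -0.983], [0.008, -0.983, -0.182], [-1.0, -0.009, 0.002]]
contact_force: [-0.1, -0.7, 0.5]
grip_width: 0.0774
```

```bash
cat >> h.py <<'E'
def go(*pts):
    """print tool-axis displacement (cm) to world TCP waypoints"""
    o=manip.get_obs();R=np.array(o['tool_rot']);p=np.array(o['ee_pos'])
    print('t',round(o['t'],2),'p',p.round(4),'F',np.round(o['contact_force'],1),'w',round(o['grip_width'],4),'j',np.round(o['joints'],1))
    print('R',R.round(3).tolist(),'yaw_y',round(float(np.degrees(np.arctan2(R[1,1],R[0,1]))),2))
    for q in pts:
        d=R.T@(np.array(q)-p)*100;print(np.array(q).round(4),'d',d.round(2),'rows',round(float(np.linalg.norm(d)/6.0),2),'per',(d/np.ceil(np.linalg.norm(d)/6.)).round(2));p=np.array(q)
E
python3 -c "
from h import *
go((.5,-.1,.25),(.431,.285,.2),(.431,.285,.081))"
```

```text
t 0.35 p [ 0.2719 -0.5873  0.2523] F [-0.1 -0.7  0.5] w 0.0774 j [ 58.9  33.8   6.4  83.5  -4.   63.4 -13.4]
R [[-0.004, 0.182, -0.983], [0.008, -0.983, -0.182], [-1.0, -0.009, 0.002]] yaw_y -79.54
[ 0.5  -0.1   0.25] d [  0.55 -43.77 -31.27] rows 8.97 per [ 0.06 -4.86 -3.47]
[0.431 0.285 0.2  ] d [  5.35 -39.07  -0.21] rows 6.57 per [ 0.76 -5.58 -0.03]
[0.431 0.285 0.081] d [11.9   0.11 -0.03] rows 1.98 per [ 5.95  0.05 -0.01]
```

Emit:
{"method": "drive_tool", "body": {
  "jaw": [6, 6, 6, 6, 6, 6, 6, 6, 6, 6, 6, 6, 6, 6, 6, 6],
  "dp": [
    [0, -4.9, -3.5],
    [0, -4.9, -3.5],
    [0, -4.9, -3.5],
    [0, -4.9, -3.5],
    [0, -4.9, -3.5],
    [0, -4.9, -3.5],
    [0, -4.9, -3.5],
    [0, -4.9, -3.5],
    [0, -4.9, -3.5],
    [0.5, -5.6, 0],
    [0.5, -5.6, 0],
    [0.5, -5.6, 0],
    [0.5, -5.6, 0],
    [0.5, -5.6, 0],
    [0.5, -4, 0],
    [0, 0, 0]
  ],
  "yaw": [0, 0, 0, 0, 0, 0, 0, 0, 0, 0, 0, 0, 0, 0, 0, 0]
}}

```text
t: 2.35
ee_pos: [0.4496, 0.2433, 0.2218]
tool_rot: [[-0.006, 0.18, -0.984], [0.005, -0.984, -0.18], [-1.0, -0.006, 0.004]]
contact_force: [-0.1, -0.9, -1.0]
grip_width: 0.06
```

```bash
python3 -c "
from h import *
go((.431,.285,.2),(.431,.285,.081))"
```

```text
t 2.35 p [0.4496 0.2433 0.2218] F [-0.1 -0.9 -1. ] w 0.06 j [ -28.6   23.6   -3.7  107.5    1.4   49.1 -112.5]
R [[-0.006, 0.18, -0.984], [0.005, -0.984, -0.18], [-1.0, -0.006, 0.004]] yaw_y -79.64
[0.431 0.285 0.2  ] d [ 2.22 -4.42  1.07] rows 0.84 per [ 2.22 -4.42  1.07]
[0.431 0.285 0.081] d [11.9   0.07 -0.05] rows 1.98 per [ 5.95  0.04 -0.03]
```

Emit:
{"method": "drive_tool", "body": {
  "jaw": [6, 6, 6],
  "dp": [
    [2.2, -4.4, 1.1],
    [0, 0, 0],
    [0, 0, 0]
  ],
  "yaw": [0, 0, 0]
}}

```text
t: 2.72
ee_pos: [0.4318, 0.282, 0.1994]
tool_rot: [[-0.005, 0.176, -0.984], [0.002, -0.984, -0.176], [-1.0, -0.003, 0.004]]
contact_force: [0.8, -0.3, 0.1]
grip_width: 0.06
```

```bash
python3 -c "
from h import *
go((.431,.285,.2),(.431,.285,.081))
cap('side','side1')
s=cv2.imread('pics/side1.png');cv2.imwrite('pics/s1c.png',cv2.resize(s[190:380,170:370],None,fx=3.5,fy=3,interpolation=2))"
```

```text
t 2.73 p [0.4318 0.282  0.1994] F [ 0.8 -0.3  0.1] w 0.06 j [ -33.4   25.6   -3.8  108.4    1.9   46.2 -118. ]
R [[-0.005, 0.176, -0.984], [0.002, -0.984, -0.176], [-1.0, -0.003, 0.004]] yaw_y -79.86
[0.431 0.285 0.2  ] d [-0.06 -0.31  0.03] rows 0.05 per [-0.06 -0.31  0.03]
[0.431 0.285 0.081] d [11.9   0.04 -0.05] rows 1.98 per [ 5.95  0.02 -0.03]
```

View pics/s1c.png

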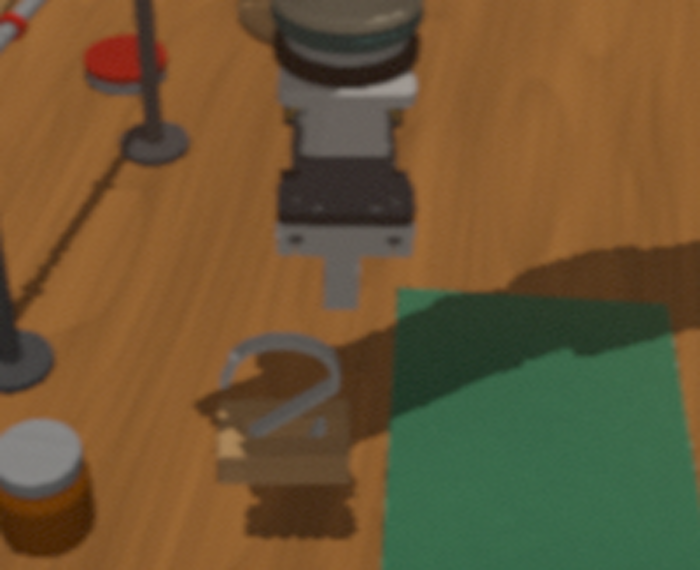

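The finger sits over the shank side of the arch (crop about 340,300), the rest is at (285,440), and the alignment matches the measurement. I'll descend and grip.

Emit:
{"method": "drive_tool", "body": {
  "jaw": [6, 6, 6, 6, 1, 1, 1, 1],
  "dp": [
    [4, -0.2, 0],
    [4, -0.1, 0],
    [3, 0, 0],
    [0.8, 0, 0],
    [0, 0, 0],
    [0, 0, 0],
    [0, 0, 0],
    [0, 0, 0]
  ],
  "yaw": [0, 0, 0, 0, 0, 0, 0, 0],
  "grip_force": 30
}}

```text
t: 3.78
ee_pos: [0.4392, 0.2814, 0.0848]
tool_rot: [[0.007, 0.164, -0.986], [0.007, -0.986, -0.164], [-1.0, -0.006, -0.008]]
contact_force: [-0.9, -1.0, 0.0]
grip_width: 0.0235
```

```bash
python3 -c "
from h import *
go((.431,.285,.081))
cap('side','side2')
s=cv2.imread('pics/side2.png');cv2.imwrite('pics/s2c.png',cv2.resize(s[190:380,170:370],None,fx=3.5,fy=3,interpolation=2))"
```

```text
t 3.77 p [0.4392 0.2814 0.0848] F [-0.9 -1.   0. ] w 0.0235 j [ -33.7   35.6   -2.9  114.2    3.2   29.7 -119.3]
R [[0.007, 0.164, -0.986], [0.007, -0.986, -0.164], [-1.0, -0.006, -0.008]] yaw_y -80.55
[0.431 0.285 0.081] d [ 0.37 -0.49  0.76] rows 0.16 per [ 0.37 -0.49  0.76]
```

View pics/s2c.png

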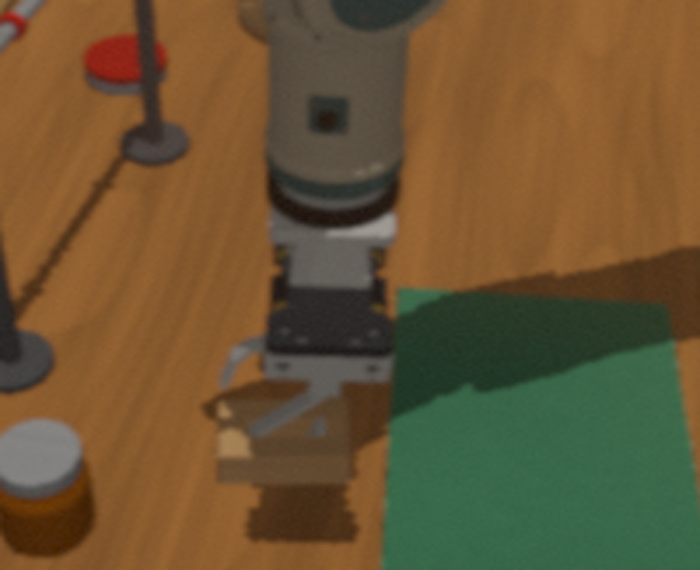

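Emit:
{"method": "drive_tool", "body": {
  "jaw": [2.6, 2.4, 1, 1, 1],
  "dp": [
    [0.4, -0.4, 0.8],
    [0, 0, 0],
    [0, 0, 0],
    [0, 0, 0],
    [0, 0, 0]
  ],
  "yaw": [-0.02, 0, 0, 0, 0]
}}

```text
t: 4.45
ee_pos: [0.4296, 0.2846, 0.0806]
tool_rot: [[0.007, 0.186, -0.982], [0.007, -0.982, -0.186], [-1.0, -0.006, -0.008]]
contact_force: [-0.4, 0.6, 0.1]
grip_width: 0.0115
```

```bash
python3 -c "
from h import *
go((.431,.285,.081))"
```

```text
t 4.45 p [0.4296 0.2846 0.0806] F [-0.4  0.6  0.1] w 0.0115 j [ -34.5   35.6   -3.1  115.3    3.5   28.6 -119.3]
R [[0.007, 0.186, -0.982], [0.007, -0.982, -0.186], [-1.0, -0.006, -0.008]] yaw_y -79.26
[0.431 0.285 0.081] d [-0.04 -0.01 -0.14] rows 0.02 per [-0.04 -0.01 -0.14]
```

Emit:
{"method": "drive_tool", "body": {
  "jaw": [1, 1, 1, 1, 1, 1, 1, 1],
  "dp": [
    [-1.5, 0, 0],
    [-3, 0, 0],
    [-3.5, 0, 0],
    [-3.5, 0, 0],
    [-3.5, 0, 0],
    [-3.5, 0, 0],
    [-3, 0, 0],
    [0, 0, 0]
  ],
  "yaw": [0, 0, 0, 0, 0, 0, 0, 0]
}}

```text
t: 5.45
ee_pos: [0.4277, 0.2817, 0.3086]
tool_rot: [[0.009, 0.185, -0.983], [0.009, -0.983, -0.185], [-1.0, -0.007, -0.011]]
contact_force: [-0.1, 0.6, -1.7]
grip_width: 0.0116
```

```bash
python3 -c "
from h import *
go((.537,.118,.305))
cap('side','side3')
s=cv2.imread('pics/side3.png');cv2.imwrite('pics/s3c.png',cv2.resize(s[160:350,130:330],None,fx=3.5,fy=3,interpolation=2))"
```

```text
t 5.45 p [0.4277 0.2817 0.3086] F [-0.1  0.6 -1.7] w 0.0116 j [ -33.4   17.9   -4.1  100.8    1.3   60.5 -117.3]
R [[0.009, 0.185, -0.983], [0.009, -0.983, -0.185], [-1.0, -0.007, -0.011]] yaw_y -79.34
[0.537 0.118 0.305] d [ 0.31 18.11 -7.71] rows 3.28 per [ 0.08  4.53 -1.93]
```

View pics/s3c.png

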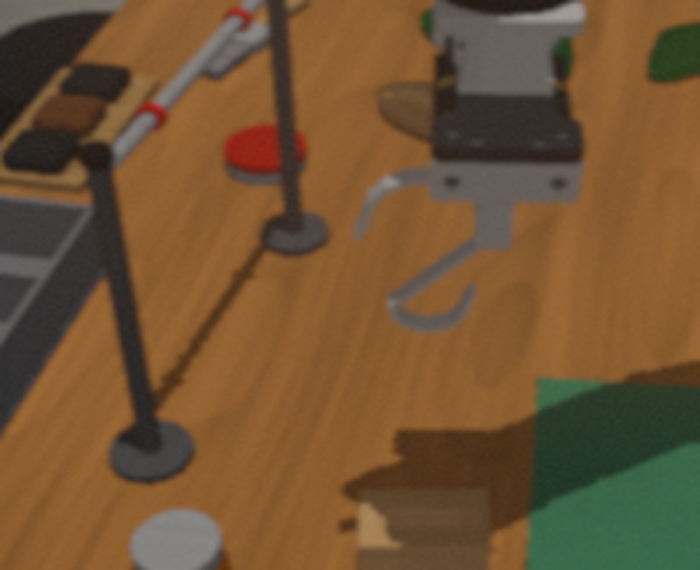

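The S-hook is held upright by its shank (crop 430,250) and clear of the rest. I'll turn it to the rail's yaw.

Emit:
{"method": "drive_tool", "body": {
  "jaw": [1, 1, 1, 1],
  "dp": [
    [0, 2, 0],
    [0, 2, 0],
    [0, 2, 0],
    [0, 0, 0]
  ],
  "yaw": [0.095, 0.095, 0.095, 0]
}}

```text
t: 6.0
ee_pos: [0.4286, 0.2181, 0.302]
tool_rot: [[-0.002, -0.106, -0.994], [0.002, -0.994, 0.106], [-1.0, -0.002, 0.002]]
contact_force: [0.3, 0.8, -1.0]
grip_width: 0.0113
```

```bash
python3 -c "
from h import *
go((.537,.118,.305))"
```

```text
t 6.0 p [0.4286 0.2181 0.302 ] F [ 0.3  0.8 -1. ] w 0.0113 j [ -30.6   15.8    0.5  105.1   -0.4   59.1 -126. ]
R [[-0.002, -0.106, -0.994], [0.002, -0.994, 0.106], [-1.0, -0.002, 0.002]] yaw_y -96.08
[0.537 0.118 0.305] d [ -0.35   8.8  -11.84] rows 2.46 per [-0.12  2.93 -3.95]
```

Emit:
{"method": "drive_tool", "body": {
  "jaw": [1, 1, 1, 1, 1],
  "dp": [
    [-0.1, 2.2, -3],
    [-0.1, 2.2, -3],
    [-0.1, 2.2, -3],
    [-0.1, 2.2, -2.5],
    [0, 0, 0]
  ],
  "yaw": [-0.01, 0, 0, 0, 0]
}}

```text
t: 6.62
ee_pos: [0.5354, 0.1232, 0.3007]
tool_rot: [[-0.009, -0.078, -0.997], [0.004, -0.997, 0.078], [-1.0, -0.003, 0.01]]
contact_force: [-0.2, 0.4, -0.9]
grip_width: 0.0118
```

```bash
python3 - <<'E'
from h import *
np.set_printoptions(precision=4,suppress=True)
go((.537,.118,.305))
p,d=cap('side','side4');p2,d2=cap('top','top4')
s=cv2.imread('pics/side4.png');a=cv2.imread('pics/top4.png')
o=np.hstack([cv2.resize(s[130:290,130:290],(400,400),interpolation=2),cv2.resize(a[100:220,130:250],(400,400),interpolation=2)])
cv2.imwrite('pics/s4c.png',o)
for n,D in(('side',d),('top',d2)):
    c=cloud(n,D);m=(D>0)&(c[...,0]>.5)&(c[...,0]<.625)&(c[...,1]>.05)&(c[...,1]<.2)&(c[...,2]>.15)&(c[...,2]<.36)
    P=c[m];print(n,m.sum(),P.min(0),P.max(0))
    xr=np.array([.9956,-.0934]);yr=np.array([.0934,.9956]);f=(P[:,:2]-[.654,.107])
    s=f@xr;t=f@yr
    print(' s',np.percentile(s,[1,99]),'t',np.percentile(t,[5,50,95]),'z',np.percentile(P[:,2],[1,99]))
    k=(s>np.percentile(s,98));print(' front',s[k].mean(),t[k].mean(),P[k,2].min(),P[k,2].max())
E
```

```text
t 6.62 p [0.5354 0.1232 0.3007] F [-0.2  0.4 -0.9] w 0.0118 j [ -17.8   22.4    3.1   95.2   -1.7   62.9 -108.6]
R [[-0.009, -0.078, -0.997], [0.004, -0.997, 0.078], [-1.0, -0.003, 0.01]] yaw_y -94.46
[0.537 0.118 0.305] d [-0.44  0.51 -0.2 ] rows 0.12 per [-0.44  0.51 -0.2 ]
side 473 [0.5227 0.106  0.2254] [0.6063 0.1443 0.36  ]
 s [-0.1311 -0.0518] t [-0.0051  0.0122  0.0245] z [0.2275 0.3561]
 front -0.05127230918041503 0.010113665296099581 0.3054942119736073 0.322171752903825
top 39 [0.5248 0.1065 0.2256] [0.6039 0.1227 0.3433]
 s [-0.1224 -0.051 ] t [0.0002 0.0025 0.0072] z [0.2262 0.343 ]
 front -0.050575405921704404 0.002286654233629653 0.31663060291978723 0.31663060291978723
```

View pics/s4c.png

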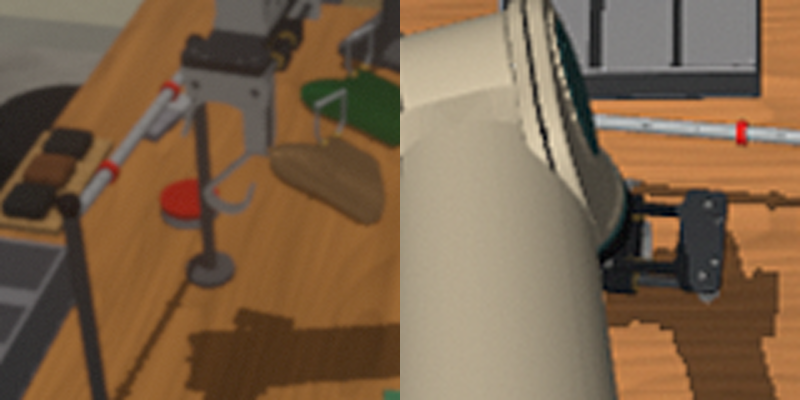

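Emit:
{"method": "drive_tool", "body": {
  "jaw": [1, 1, 1, 1, 1, 1],
  "dp": [
    [-0.3, 0.3, 0],
    [0, 0, 0],
    [0, 0, -2],
    [0, 0, -2],
    [0, 0, 0],
    [0, 0, 0]
  ],
  "yaw": [0.016, 0, 0, 0, 0, 0]
}}

```text
t: 7.48
ee_pos: [0.5698, 0.1254, 0.3039]
tool_rot: [[-0.013, -0.081, -0.997], [0.008, -0.997, 0.08], [-1.0, -0.007, 0.014]]
contact_force: [-0.1, -0.3, -0.6]
grip_width: 0.012
```

```bash
python3 - <<'E'
from h import *
go((.6217,.110,.303))
E
```

```text
t 7.47 p [0.5698 0.1254 0.3039] F [-0.1 -0.3 -0.6] w 0.012 j [ -16.8   25.5    3.2   89.6   -2.2   65.6 -107.6]
R [[-0.013, -0.081, -0.997], [0.008, -0.997, 0.08], [-1.0, -0.007, 0.014]] yaw_y -94.62
[0.6217 0.11   0.303 ] d [ 0.01  1.12 -5.3 ] rows 0.9 per [ 0.01  1.12 -5.3 ]
```

Emit:
{"method": "drive_tool", "body": {
  "jaw": [1, 1, 1, 1],
  "dp": [
    [0, 0.4, -2],
    [0, 0.4, -2],
    [0, 0.3, -1.5],
    [0, 0, 0]
  ],
  "yaw": [0.007, 0.005, 0.005, 0]
}}

```text
t: 7.98
ee_pos: [0.621, 0.1115, 0.3039]
tool_rot: [[-0.015, -0.094, -0.995], [0.009, -0.996, 0.094], [-1.0, -0.008, 0.016]]
contact_force: [-0.1, 0.7, -0.6]
grip_width: 0.0117
```

```bash
python3 - <<'E'
from h import *
np.set_printoptions(precision=4,suppress=True)
go((.6217,.110,.303),(.6217,.110,.253))
p,d=cap('side','side5')
s=cv2.imread('pics/side5.png')
cv2.imwrite('pics/s5c.png',cv2.resize(s[130:270,120:280],(800,600)[:2],interpolation=2))
E
```

```text
t 7.97 p [0.621  0.1115 0.3039] F [-0.1  0.7 -0.6] w 0.0117 j [ -14.5   30.1    3.7   81.6   -2.7   69.1 -105.7]
R [[-0.015, -0.094, -0.995], [0.009, -0.996, 0.094], [-1.0, -0.008, 0.016]] yaw_y -95.42
[0.6217 0.11   0.303 ] d [ 0.08  0.14 -0.09] rows 0.03 per [ 0.08  0.14 -0.09]
[0.6217 0.11   0.253 ] d [ 5.    0.04 -0.08] rows 0.83 per [ 5.    0.04 -0.08]
```

View pics/s5c.png

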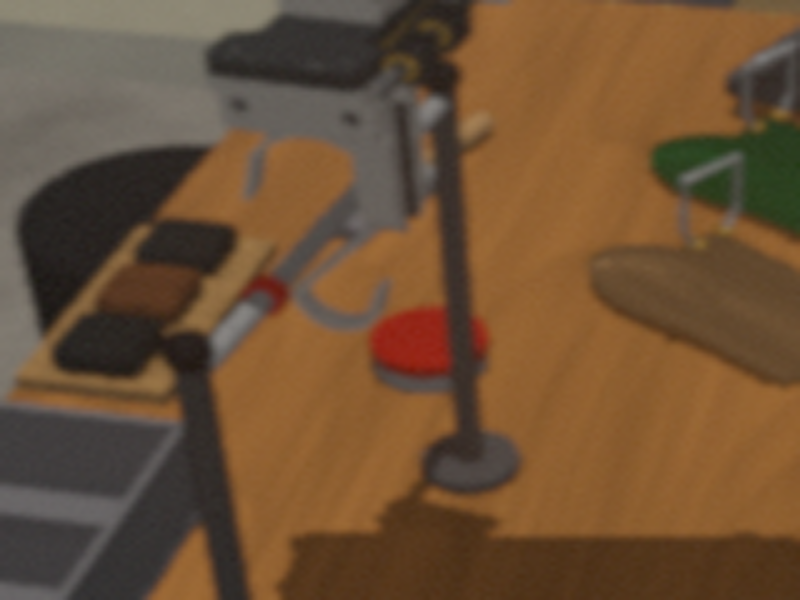

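The rail passes ahead of the shank (crop 330,220) and the arch's open tip is beyond it (255,170). There is no contact force, so I'll lower.

Emit:
{"method": "drive_tool", "body": {
  "jaw": [1, 1, 1, 1],
  "dp": [
    [2, 0, 0],
    [2, 0, 0],
    [0.8, 0, 0],
    [0, 0, 0]
  ],
  "yaw": [0, 0, 0, 0]
}}

```text
t: 8.52
ee_pos: [0.6161, 0.1149, 0.2566]
tool_rot: [[-0.016, -0.09, -0.996], [0.012, -0.996, 0.09], [-1.0, -0.01, 0.017]]
contact_force: [-0.8, -0.2, -0.9]
grip_width: 0.0112
```

```bash
python3 - <<'E'
from h import *
np.set_printoptions(precision=4,suppress=True)
go((.6217,.110,.253))
p,d=cap('side','side6')
s=cv2.imread('pics/side6.png')
cv2.imwrite('pics/s6c.png',cv2.resize(s[130:270,120:280],(800,600)[:2],interpolation=2))
E
```

```text
t 8.53 p [0.6161 0.1149 0.2566] F [-0.8 -0.2 -0.9] w 0.0112 j [ -14.6   31.8    3.3   86.4   -2.9   62.7 -105.6]
R [[-0.016, -0.09, -0.996], [0.012, -0.996, 0.09], [-1.0, -0.01, 0.017]] yaw_y -95.18
[0.6217 0.11   0.253 ] d [ 0.34  0.45 -0.61] rows 0.14 per [ 0.34  0.45 -0.61]
```

View pics/s6c.png

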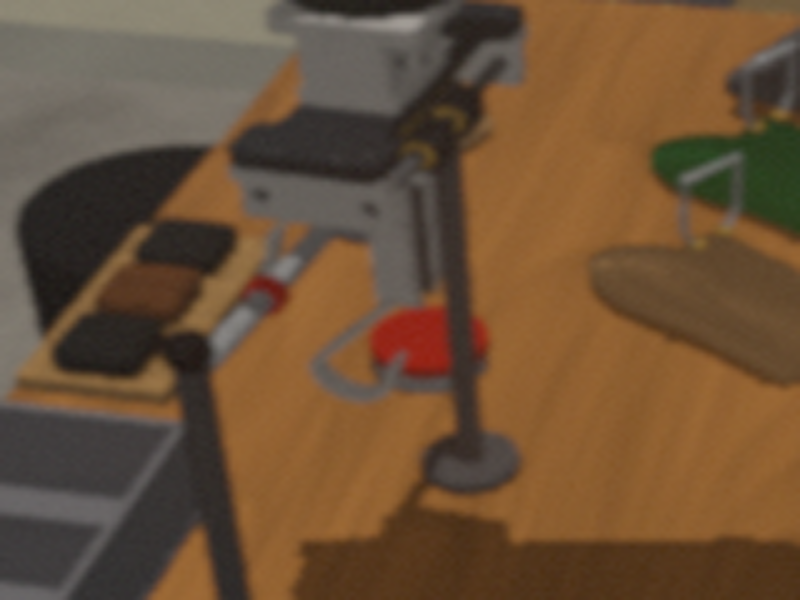

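Emit:
{"method": "drive_tool", "body": {
  "jaw": [1, 1, 1, 1],
  "dp": [
    [0.2, 0.3, -0.6],
    [0.2, 0, 0],
    [0.15, 0, 0],
    [0, 0, 0]
  ],
  "yaw": [0, 0, 0, 0]
}}

```text
t: 9.07
ee_pos: [0.6235, 0.1113, 0.2528]
tool_rot: [[-0.012, -0.091, -0.996], [0.012, -0.996, 0.09], [-1.0, -0.011, 0.013]]
contact_force: [0.0, 0.2, -0.9]
grip_width: 0.0118
```

```bash
python3 - <<'E'
from h import *
go((.6217,.110,.252))
E
```

```text
t 9.07 p [0.6235 0.1113 0.2528] F [ 0.   0.2 -0.9] w 0.0118 j [ -14.1   32.4    3.3   85.8   -2.9   62.4 -105.2]
R [[-0.012, -0.091, -0.996], [0.012, -0.996, 0.09], [-1.0, -0.011, 0.013]] yaw_y -95.2
[0.6217 0.11   0.252 ] d [0.08 0.14 0.17] rows 0.04 per [0.08 0.14 0.17]
```

Emit:
{"method": "drive_tool", "body": {
  "jaw": [1, 1, 1, 1],
  "dp": [
    [0.15, 0, 0.1],
    [0.15, 0, 0],
    [0, 0, 0],
    [0, 0, 0]
  ],
  "yaw": [0, 0, 0, 0]
}}

```text
t: 9.57
ee_pos: [0.6235, 0.1115, 0.2521]
tool_rot: [[-0.008, -0.091, -0.996], [0.013, -0.996, 0.09], [-1.0, -0.012, 0.01]]
contact_force: [0.1, 1.0, -0.4]
grip_width: 0.012
```

Emit:
{"method": "drive_tool", "body": {
  "jaw": [1, 1, 1],
  "dp": [
    [0.3, 0, 0],
    [0.2, 0, 0],
    [0, 0, 0]
  ],
  "yaw": [0, 0, 0]
}}

```text
t: 9.95
ee_pos: [0.6247, 0.112, 0.2512]
tool_rot: [[-0.003, -0.09, -0.996], [0.014, -0.996, 0.09], [-1.0, -0.014, 0.005]]
contact_force: [-0.0, -0.3, -0.3]
grip_width: 0.0118
```

Emit:
{"method": "drive_tool", "body": {
  "jaw": [2.5, 3.5, 3.5, 3.5],
  "dp": [
    [0, 0, 0],
    [0, 0, 0],
    [0, 0, 0],
    [0, 0, 0]
  ],
  "yaw": [0, 0, 0, 0]
}}

```text
t: 10.45
ee_pos: [0.6244, 0.1121, 0.2498]
tool_rot: [[-0.005, -0.09, -0.996], [0.014, -0.996, 0.09], [-1.0, -0.014, 0.006]]
contact_force: [-0.2, 0.5, -0.3]
grip_width: 0.035
```

```bash
python3 - <<'E'
from h import *
go((.6217,.110,.252))
p,d=cap('side','side7')
s=cv2.imread('pics/side7.png')
cv2.imwrite('pics/s7c.png',cv2.resize(s[130:270,120:280],(800,600)[:2],interpolation=2))
E
```

```text
t 10.45 p [0.6244 0.1121 0.2498] F [-0.2  0.5 -0.3] w 0.035 j [ -14.2   32.4    3.3   86.3   -3.    61.5 -105.2]
R [[-0.005, -0.09, -0.996], [0.014, -0.996, 0.09], [-1.0, -0.014, 0.006]] yaw_y -95.18
[0.6217 0.11   0.252 ] d [-0.22  0.23  0.25] rows 0.07 per [-0.22  0.23  0.25]
```

View pics/s7c.png

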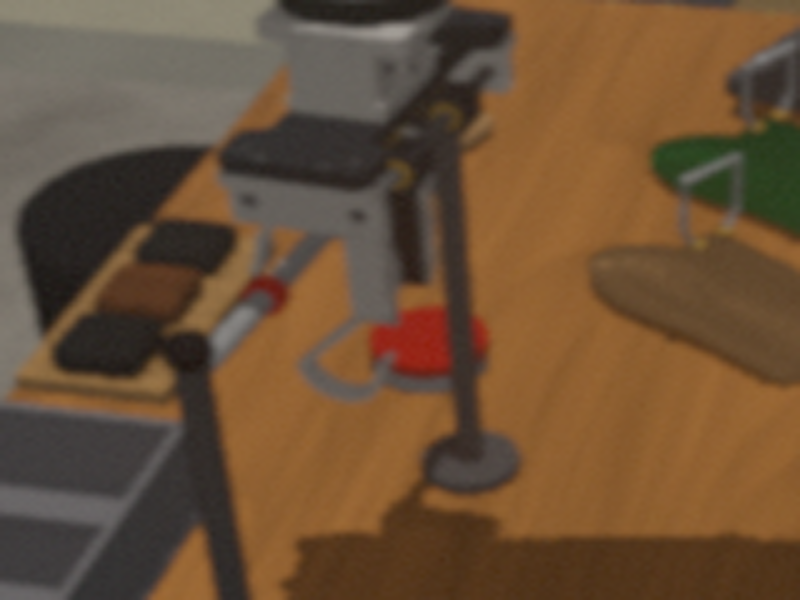

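Emit:
{"method": "drive_tool", "body": {
  "jaw": [6, 6, 6, 6, 6, 6, 6, 6],
  "dp": [
    [0, 0, 0],
    [0, 0, 0],
    [-0.5, 0, 2],
    [-1, 0, 3],
    [-2, 0, 4],
    [-3, 0, 4],
    [-3, 0, 3],
    [0, 0, 0]
  ],
  "yaw": [0, 0, 0, 0, 0, 0, 0, 0]
}}

```text
t: 11.5
ee_pos: [0.4612, 0.1256, 0.3477]
tool_rot: [[-0.005, -0.09, -0.996], [0.015, -0.996, 0.09], [-1.0, -0.014, 0.006]]
contact_force: [0.8, 0.0, -0.3]
grip_width: 0.0602
```

```bash
python3 - <<'E'
from h import *
np.set_printoptions(precision=4,suppress=True)
go((.5,-.1,.35))
p,d=cap('side','side8');p2,d2=cap('top','top8')
s=cv2.imread('pics/side8.png');a=cv2.imread('pics/top8.png')
o=np.hstack([cv2.resize(s[130:290,130:290],(400,400),interpolation=2),cv2.resize(a[100:220,150:270],(400,400),interpolation=2)])
cv2.imwrite('pics/s8c.png',o)
xr=np.array([.9956,-.0934]);yr=np.array([.0934,.9956])
for n,D in(('side',d),('top',d2)):
    c=cloud(n,D);f=c[...,:2]-[.654,.107];S=f@xr;Tt=f@yr
    m=(D>0)&(S>-.055)&(S<.055)&(abs(Tt)<.055)&(c[...,2]>.16)&(c[...,2]<.32)
    m2=m&(abs(c[...,2]-.295)>.012)|(m&(abs(S)>.012))
    vv,uu=np.where(m2)
    P=c[m2]
    print(n,m2.sum(),'z',np.percentile(P[:,2],[1,50,99]))
    for lo,hi in((.305,.32),(.25,.29),(.2,.25),(.17,.2)):
        k=m2&(c[...,2]>lo)&(c[...,2]<hi)
        if k.sum(): print('  ',lo,hi,k.sum(),'s',S[k].min(),S[k].mean(),S[k].max(),'t',Tt[k].mean())
    # tilt yaw: fit t vs s
    k=m2&(c[...,2]<.29);a=np.polyfit(S[k],Tt[k],1);print('  yaw rel',a)
E
```

```text
t 11.5 p [0.4612 0.1256 0.3477] F [ 0.8  0.  -0.3] w 0.0602 j [ -20.2   13.3    2.9  101.    -1.7   65.7 -111.8]
R [[-0.005, -0.09, -0.996], [0.015, -0.996, 0.09], [-1.0, -0.014, 0.006]] yaw_y -95.18
[ 0.5  -0.1   0.35] d [-0.58 22.11 -5.9 ] rows 3.82 per [-0.14  5.53 -1.48]
side 293 z [0.1782 0.2528 0.3021]
   0.25 0.29 93 s -0.032725559665834125 -0.0065580646386265255 0.039301350736887494 t 0.004393790689265708
   0.2 0.25 59 s -0.025038710444477474 -0.006584725955711938 0.018378783733964812 t 0.005000049043928982
   0.17 0.2 84 s -0.022608456318387985 0.002339558217861018 0.02129559253007117 t 0.0035642409576935228
  yaw rel [-0.0017  0.0042]
top 180 z [0.1784 0.256  0.3057]
   0.305 0.32 3 s -0.0047432268539233475 0.004251633479073363 0.014541318796949596 t 0.0029442540559687434
   0.25 0.29 40 s -0.02871441831340518 -0.012029073274208883 0.043102375334823965 t -0.00022882104698139022
   0.2 0.25 47 s -0.02157193509066007 -0.0006753229063293903 0.023444852052124168 t 0.0003367355416186005
   0.17 0.2 40 s -0.015082450653402357 0.004329775591346123 0.024862866226318846 t -0.0014010636446642913
  yaw rel [-0.0272 -0.0005]
```

View pics/s8c.png

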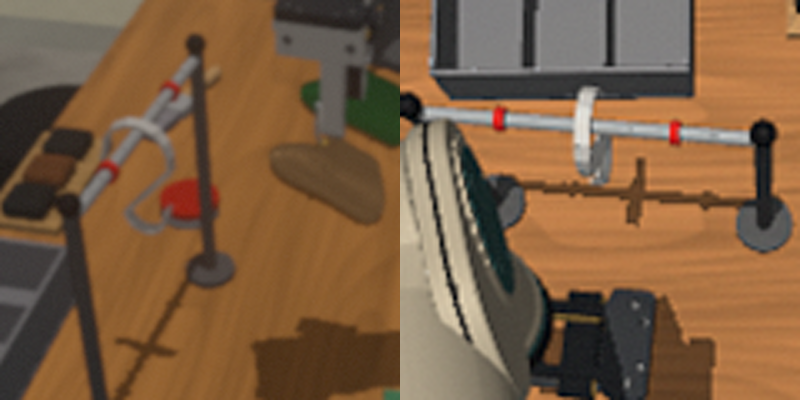

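The hook hangs upright mid-rail between the red collars: side crop (140,170), top crop (590,130), where it sits at the middle of the rail. Its bottom measures 0.178, against 0.177 expected. Next I'll measure the last more closely.

```bash
python3 - <<'E'
from h import *
np.set_printoptions(precision=4,suppress=True)
F={'top':np.load('top0.npz'),'side':np.load('side0.npz')}
for n in F:
    D=F[n]['d'];c=cloud(n,D);hs=cv2.cvtColor(F[n]['p'],cv2.COLOR_RGB2HSV)
    q=(D>0)&(abs(c[...,0]-.52)<.1)&(c[...,1]<-.3)&(c[...,1]>-.49)
    w=q&(c[...,2]>.138)&(c[...,2]<.16);P=c[w]
    a=np.polyfit(P[:,1],P[:,0],1);print(n,'bar n',w.sum(),P.mean(0),'yaw',-np.arctan(a[0]),'len',np.ptp(P[:,1])*np.hypot(1,a[0]),P[P[:,1].argmin()],P[P[:,1].argmax()])
    # body
    g=q&(c[...,2]>.015)&(c[...,2]<.095)&(hs[...,0]>40)&(hs[...,0]<90)&(hs[...,1]>70)
    k,l,st,ce=cv2.connectedComponentsWithStats(g.astype(np.uint8));i=1+st[1:,4].argmax()
    P=c[l==i];print(' body',st[i,4],ce[i],cv2.minAreaRect((P[:,:2]*1000).astype(np.float32)))
    for lo,hi in((.03,.06),(.06,.08),(.08,.095)):
        k=P[(P[:,2]>lo)&(P[:,2]<hi)]
        if len(k)>5:
            m=k[:,:2].mean(0);w_,v=np.linalg.eigh(np.cov((k[:,:2]-m).T));v=v[:,-1]*np.sign(v[0,-1]);print('  ',lo,len(k),k.mean(0),'yaw',np.arctan2(v[1],v[0]),cv2.minAreaRect((k[:,:2]*1000).astype(np.float32)))
# pixel rectangle of top blob at plane
hs=cv2.cvtColor(F['top']['p'],cv2.COLOR_RGB2HSV);m=((hs[...,0]>45)&(hs[...,0]<85)&(hs[...,1]>90)).astype(np.uint8)
k,l,st,ce=cv2.connectedComponentsWithStats(m);i=l[199,367];cn,_=cv2.findContours((l==i).astype(np.uint8),0,1)
pts=np.array([plane('top',u,v,.045)[:2]*1000 for u,v in cn[0][:,0]],np.float32);print('outline@.045',cv2.minAreaRect(pts),cv2.fitEllipse(pts))
# bar in top image: bright pixels
E
```

```text
top bar n 35 [ 0.5222 -0.3889  0.147 ] yaw -0.5515900155415288 len 0.050796672914537926 [ 0.5124 -0.4101  0.147 ] [ 0.5353 -0.3669  0.1387]
 body 62 [367.5    210.9677] ((485.73992919921875, -390.63726806640625), (3.764535903930664, 81.8026351928711), 57.75623321533203)
   0.03 23 [ 0.4824 -0.3898  0.0399] yaw -0.5576364031645809 ((482.2121276855469, -389.4011535644531), (1.6219910383224487, 67.6915054321289), 57.88520050048828)
side bar n 19 [ 0.519  -0.3854  0.1476] yaw -0.5297699422972542 len 0.04734406820373598 [ 0.5106 -0.4078  0.1478] [ 0.5284 -0.367   0.1483]
 body 313 [279.1821 168.0032] ((518.0001220703125, -415.0347595214844), (20.273317337036133, 166.84310913085938), 59.47974395751953)
   0.03 154 [ 0.4934 -0.3986  0.0437] yaw -0.5960117366758683 ((500.7879943847656, -403.02032470703125), (13.595830917358398, 125.82892608642578), 55.75982666015625)
   0.06 47 [ 0.489  -0.3916  0.0676] yaw -0.5756021253119533 ((488.3226013183594, -392.15966796875), (8.13912582397461, 71.69486999511719), 58.032901763916016)
outline@.045 ((523.2306518554688, -386.0447692871094), (53.060546875, 188.8105010986328), 61.35209274291992) ((520.0948486328125, -383.31817626953125), (51.07590866088867, 203.71563720703125), 59.863182067871094)
```

Emit:
{"method": "drive_tool", "body": {
  "jaw": [7, 7, 7, 7, 7, 7, 7, 7, 7],
  "dp": [
    [-1, 5, 0],
    [-1, 5, 0],
    [-1, 5, 0],
    [-1, 5, 0],
    [-1, 5, -1],
    [-1, 5, -2],
    [-1, 5, -2],
    [-2, 5, -2],
    [-2, 3, 0]
  ],
  "yaw": [0, 0.09, 0.09, 0.09, 0.09, 0.09, 0, 0, 0]
}}

```text
t: 12.72
ee_pos: [0.3863, -0.3251, 0.4396]
tool_rot: [[-0.03, -0.528, -0.849], [0.01, -0.849, 0.528], [-0.999, 0.007, 0.031]]
contact_force: [0.4, 0.2, -0.3]
grip_width: 0.07
```

```bash
python3 - <<'E'
from h import *
go((.5,-.3,.45))
E
```

```text
t 12.72 p [ 0.3863 -0.3251  0.4396] F [ 0.4  0.2 -0.3] w 0.07 j [ 18.7  15.2  24.5  85.6  -5.5  82.3 -78.6]
R [[-0.03, -0.528, -0.849], [0.01, -0.849, 0.528], [-0.999, 0.007, 0.031]] yaw_y -121.88
[ 0.5  -0.3   0.45] d [-1.36 -8.13 -8.29] rows 1.95 per [-0.68 -4.07 -4.15]
```

Emit:
{"method": "drive_tool", "body": {
  "jaw": [7, 7, 7, 7, 7, 7],
  "dp": [
    [-4, -4, 0],
    [-4, -4, 0],
    [-6, 0, 0],
    [-6, 0, 0],
    [-6, 0, 0],
    [-6, 0, 0]
  ],
  "yaw": [0, 0, 0, 0, 0, 0]
}}

```text
t: 13.48
ee_pos: [0.4259, -0.2573, 0.6725]
tool_rot: [[0.032, -0.54, -0.841], [-0.039, -0.841, 0.539], [-0.999, 0.015, -0.048]]
contact_force: [-0.4, 0.2, 0.4]
grip_width: 0.0698
```

```bash
python3 - <<'E'
from h import *
go((.5,-.3,.45))
E
```

```text
t 13.47 p [ 0.4259 -0.2573  0.6725] F [-0.4  0.2  0.4] w 0.0698 j [ 17.   14.4  16.8  49.9  -3.6 113.5 -91.1]
R [[0.032, -0.54, -0.841], [-0.039, -0.841, 0.539], [-0.999, 0.015, -0.048]] yaw_y -122.71
[ 0.5  -0.3   0.45] d [22.62 -0.75 -7.47] rows 3.97 per [ 5.65 -0.19 -1.87]
```

Emit:
{"method": "drive_tool", "body": {
  "jaw": [7, 7, 7],
  "dp": [
    [-5, 0, 0],
    [-5, 0, 0],
    [-5, 0, 0]
  ],
  "yaw": [0, 0, 0]
}}

```text
t: 13.85
ee_pos: [0.3976, -0.2401, 0.7241]
tool_rot: [[0.126, -0.541, -0.831], [-0.095, -0.841, 0.533], [-0.987, 0.012, -0.157]]
contact_force: [0.2, 0.1, -1.0]
grip_width: 0.07
```

```bash
python3 - <<'E'
from h import *
go((.5,-.3,.45))
E
```

```text
t 13.85 p [ 0.3976 -0.2401  0.7241] F [ 0.2  0.1 -1. ] w 0.07 j [  8.5   8.9  25.3  49.4  -3.5 113.5 -91.1]
R [[0.126, -0.541, -0.831], [-0.095, -0.841, 0.533], [-0.987, 0.012, -0.157]] yaw_y -122.77
[ 0.5  -0.3   0.45] d [28.92 -0.83 -7.4 ] rows 4.98 per [ 5.78 -0.17 -1.48]
```

Emit:
{"method": "drive_tool", "body": {
  "jaw": [7, 7, 7],
  "dp": [
    [-5, 0, 0],
    [-5, 0, 0],
    [-5, 0, 0]
  ],
  "yaw": [0, 0, 0]
}}

```text
t: 14.22
ee_pos: [0.3645, -0.2211, 0.771]
tool_rot: [[0.217, -0.541, -0.812], [-0.146, -0.841, 0.521], [-0.965, 0.005, -0.261]]
contact_force: [-0.1, 1.0, -0.5]
grip_width: 0.0698
```

```bash
python3 - <<'E'
from h import *
go((.5,-.3,.45))
E
```

```text
t 14.22 p [ 0.3645 -0.2211  0.771 ] F [-0.1  1.  -0.5] w 0.0698 j [-18.5   3.4  51.3  49.2  -2.4 113.5 -91.6]
R [[0.217, -0.541, -0.812], [-0.146, -0.841, 0.521], [-0.965, 0.005, -0.261]] yaw_y -122.77
[ 0.5  -0.3   0.45] d [35.08 -0.87 -6.73] rows 5.95 per [ 5.85 -0.15 -1.12]
```

Emit:
{"method": "drive_tool", "body": {
  "jaw": [7, 7, 7],
  "dp": [
    [-4, 0, -4],
    [-4, 0, -4],
    [-4, 0, -4]
  ],
  "yaw": [0, 0, 0]
}}

```text
t: 14.6
ee_pos: [0.422, -0.2397, 0.8149]
tool_rot: [[0.321, -0.512, -0.796], [-0.193, -0.859, 0.474], [-0.927, 0.001, -0.375]]
contact_force: [0.1, -0.0, -0.1]
grip_width: 0.0697
```

```bash
python3 - <<'E'
from h import *
go((.5,-.3,.45))
E
```

```text
t 14.6 p [ 0.422  -0.2397  0.8149] F [ 0.1 -0.  -0.1] w 0.0697 j [  7.7   8.1  25.5  37.   -4.3 113.5 -91. ]
R [[0.321, -0.512, -0.796], [-0.193, -0.859, 0.474], [-0.927, 0.001, -0.375]] yaw_y -120.81
[ 0.5  -0.3   0.45] d [37.5   1.13  4.61] rows 6.3 per [5.36 0.16 0.66]
```

```bash
python3 - <<'E'
from h import *
go((.45,-.31,.5),(.4405,-.339,.22))
E
```

```text
t 14.6 p [ 0.422  -0.2397  0.8149] F [ 0.1 -0.  -0.1] w 0.0697 j [  7.7   8.1  25.5  37.   -4.3 113.5 -91. ]
R [[0.321, -0.512, -0.796], [-0.193, -0.859, 0.474], [-0.927, 0.001, -0.375]] yaw_y -120.81
[ 0.45 -0.31  0.5 ] d [31.45  4.55  6.25] rows 5.4 per [5.24 0.76 1.04]
[ 0.4405 -0.339   0.22  ] d [26.21  2.94  9.88] rows 4.69 per [5.24 0.59 1.98]
```

Emit:
{"method": "drive_tool", "body": {
  "jaw": [7, 7, 7, 7, 7, 7, 7, 7],
  "dp": [
    [4, 0.7, 0.9],
    [4, 0.7, 0.9],
    [4, 0.7, 0.9],
    [4, 0.7, 0.9],
    [4, 0.7, 0.9],
    [4, 0.7, 0.9],
    [4, 0.7, 1.2],
    [3, 0, 1]
  ],
  "yaw": [0, 0, 0, 0, 0, 0, 0, 0]
}}

```text
t: 15.6
ee_pos: [0.4284, -0.3061, 0.4897]
tool_rot: [[0.328, -0.513, -0.793], [-0.19, -0.858, 0.477], [-0.926, -0.006, -0.379]]
contact_force: [0.1, 1.0, -0.5]
grip_width: 0.0698
```

```bash
python3 - <<'E'
from h import *
go((.4405,-.339,.22))
E
```

```text
t 15.6 p [ 0.4284 -0.3061  0.4897] F [ 0.1  1.  -0.5] w 0.0698 j [  6.7   0.2  27.   98.6  -1.6  59.1 -86.7]
R [[0.328, -0.513, -0.793], [-0.19, -0.858, 0.477], [-0.926, -0.006, -0.379]] yaw_y -120.87
[ 0.4405 -0.339   0.22  ] d [25.99  2.36  7.69] rows 4.53 per [5.2  0.47 1.54]
```

Emit:
{"method": "drive_tool", "body": {
  "jaw": [7, 7, 7, 7, 7, 7, 7],
  "dp": [
    [4, 0.4, 1.2],
    [4, 0.4, 1.2],
    [4, 0.4, 1.2],
    [4, 0.4, 1.2],
    [4, 0.4, 1.2],
    [4, 0.4, 1.2],
    [0, 0, 0]
  ],
  "yaw": [0, 0, 0, 0, 0, 0, 0]
}}

```text
t: 16.48
ee_pos: [0.4271, -0.3303, 0.2298]
tool_rot: [[0.322, -0.514, -0.795], [-0.183, -0.858, 0.48], [-0.929, -0.01, -0.37]]
contact_force: [-0.2, -0.4, 1.2]
grip_width: 0.0698
```

```bash
python3 - <<'E'
from h import *
o=manip.get_obs();R=np.array(o['tool_rot']);xt=R[:,0]
g=np.array([.4793,-.3623,.064]);tcp=g+.0188*xt
go(tcp-.12*xt,tcp)
p,d=cap('side','side9');p2,d2=cap('top','top9')
s=cv2.imread('pics/side9.png');a=cv2.imread('pics/top9.png')
o=np.hstack([cv2.resize(s[110:230,230:350],(400,400),interpolation=2),cv2.resize(a[140:260,300:420],(400,400),interpolation=2)])
cv2.imwrite('pics/s9c.png',o)
E
```

```text
t 16.48 p [ 0.4271 -0.3303  0.2298] F [-0.2 -0.4  1.2] w 0.0698 j [ 21.4  17.1  19.4 124.3 -27.5  20.  -57.7]
R [[0.322, -0.514, -0.795], [-0.183, -0.858, 0.48], [-0.929, -0.01, -0.37]] yaw_y -120.92
[ 0.4467 -0.3438  0.158 ] d [7.54 0.22 0.46] rows 1.26 per [3.77 0.11 0.23]
[ 0.4854 -0.3657  0.0465] d [12.  0. -0.] rows 2.0 per [ 6.  0. -0.]
```

View pics/s9c.png

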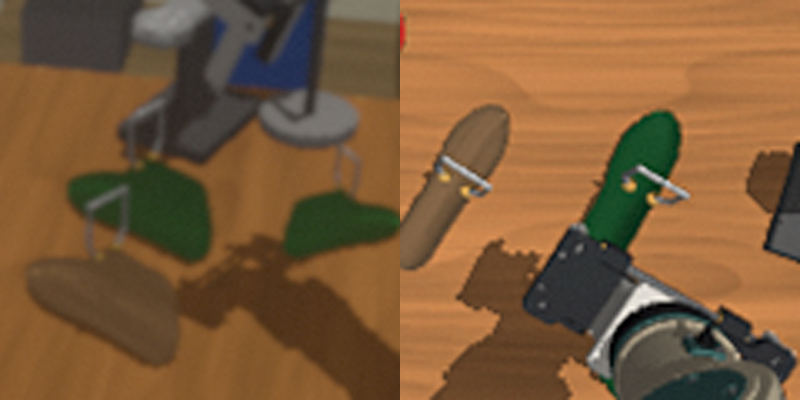

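Emit:
{"method": "drive_tool", "body": {
  "jaw": [7, 7, 7],
  "dp": [
    [3.7, 0.1, -0.3],
    [3.7, 0.1, 0],
    [0, 0, 0]
  ],
  "yaw": [0, 0, 0]
}}

```text
t: 16.95
ee_pos: [0.4588, -0.3482, 0.1794]
tool_rot: [[0.341, -0.51, -0.79], [-0.189, -0.86, 0.473], [-0.921, -0.012, -0.389]]
contact_force: [-0.5, 0.3, 1.4]
grip_width: 0.0696
```

```bash
python3 - <<'E'
from h import *
o=manip.get_obs();R=np.array(o['tool_rot']);xt=R[:,0]
g=np.array([.4793,-.3623,.064]);tcp=g+.0188*xt
go(tcp)
E
```

```text
t 16.95 p [ 0.4588 -0.3482  0.1794] F [-0.5  0.3  1.4] w 0.0696 j [ 24.1  24.6  16.7 124.  -48.3  13.9 -37.4]
R [[0.341, -0.51, -0.79], [-0.189, -0.86, 0.473], [-0.921, -0.012, -0.389]] yaw_y -120.64
[ 0.4857 -0.3659  0.0467] d [13.47  0.3   2.2 ] rows 2.28 per [4.49 0.1  0.73]
```

```bash
cat > fk.py <<'E'
import numpy as np, itertools
from scipy.spatial.transform import Rotation as Ro
L=[
([61.3772,36.0517,2.2031,86.9875,-1.5476,57.083,-1.1465],[.273,-.5893,.2047],[[-0.0007,.4203,-.9074],[.0015,-.9074,-.4203],[-1,-.0016,0]]),
([58.9,33.8,6.4,83.5,-4.,63.4,-13.4],[.2719,-.5873,.2523],[[-0.004,.182,-.983],[.008,-.983,-.182],[-1,-.009,.002]]),
([-28.6,23.6,-3.7,107.5,1.4,49.1,-112.5],[.4496,.2433,.2218],[[-0.006,.18,-.984],[.005,-.984,-.18],[-1,-.006,.004]]),
([-34.5,35.6,-3.1,115.3,3.5,28.6,-119.3],[.4296,.2846,.0806],[[.007,.186,-.982],[.007,-.982,-.186],[-1,-.006,-.008]]),
([-14.5,30.1,3.7,81.6,-2.7,69.1,-105.7],[.621,.1115,.3039],[[-.015,-.094,-.995],[.009,-.996,.094],[-1,-.008,.016]]),
([18.7,15.2,24.5,85.6,-5.5,82.3,-78.6],[.3863,-.3251,.4396],[[-.03,-.528,-.849],[.01,-.849,.528],[-.999,.007,.031]]),
([17.,14.4,16.8,49.9,-3.6,113.5,-91.1],[.4259,-.2573,.6725],[[.032,-.54,-.841],[-.039,-.841,.539],[-.999,.015,-.048]]),
([-18.5,3.4,51.3,49.2,-2.4,113.5,-91.6],[.3645,-.2211,.771],[[.217,-.541,-.812],[-.146,-.841,.521],[-.965,.005,-.261]]),
([7.7,8.1,25.5,37.,-4.3,113.5,-91.],[.422,-.2397,.8149],[[.321,-.512,-.796],[-.193,-.859,.474],[-.927,.001,-.375]]),
([6.7,.2,27.,98.6,-1.6,59.1,-86.7],[.4284,-.3061,.4897],[[.328,-.513,-.793],[-.19,-.858,.477],[-.926,-.006,-.379]]),
([21.4,17.1,19.4,124.3,-27.5,20.,-57.7],[.4271,-.3303,.2298],[[.322,-.514,-.795],[-.183,-.858,.48],[-.929,-.01,-.37]]),
([24.1,24.6,16.7,124.,-48.3,13.9,-37.4],[.4588,-.3482,.1794],[[.341,-.51,-.79],[-.189,-.86,.473],[-.921,-.012,-.389]])]
Q=np.array([l[0] for l in L]);P=np.array([l[1] for l in L]);RR=np.array([l[2] for l in L])
ax='zyzyzyz'
def rots(q,sg):
    R=np.eye(3);out=[R]
    for i in range(7):
        R=R@Ro.from_euler(ax[i],sg[i]*q[i],degrees=True).as_matrix();out.append(R)
    return out
def fit():
    best=None
    for s in itertools.product([-1,1],repeat=4):
        sg=[s[0],1,s[1],1,s[2],1,s[3]]
        M=[rots(q,sg)[-1].T@R for q,R in zip(Q,RR)]
        m=Ro.from_matrix(M).mean();e=np.sqrt(np.mean([(Ro.from_matrix(x)*m.inv()).magnitude()**2 for x in M]))
        if best is None or e<best[0]: best=(e,sg,m.as_matrix())
    return best
e,sg,Mt=fit()
def basis(q):
    R=rots(q,sg);cols=[np.array([0,0,1.])[:,None]]
    for i in (2,4,6,7):   # after j2, j4, j6, (j7 frame tool x)
        cols.append(R[i][:,[0,2]])
    return np.hstack(cols)
A=np.vstack([basis(q) for q in Q]);w,res,rk,sv=np.linalg.lstsq(A,P.reshape(-1),rcond=1e-4)
def fk(q):
    return basis(q)@w, rots(q,sg)[-1]@Mt
if __name__=='__main__':
    np.set_printoptions(precision=4,suppress=True)
    print(e,sg,Mt);print(w);print((A@w).reshape(-1,3)-P)
E
python3 fk.py
```

```text
0.0013748446095207879 [-1, 1, -1, 1, -1, 1, -1] [[ 0.0003 -1.      0.0001]
 [ 0.0002 -0.0001 -1.    ]
 [ 1.      0.0003  0.0002]]
[ 0.3602 -0.0026  0.5303 -0.0036  0.3825 -0.0109  0.1887 -0.0208  0.1887]
[[ 0.0303 -0.0009  0.0028]
 [ 0.0255 -0.0035  0.0013]
 [-0.0115  0.004  -0.0007]
 [-0.0173  0.001   0.0026]
 [-0.0117  0.0047  0.0009]
 [ 0.0024  0.0004 -0.0036]
 [ 0.0001  0.0049 -0.002 ]
 [-0.0024  0.0011 -0.0011]
 [ 0.0003  0.004   0.0006]
 [ 0.0064  0.0007  0.0004]
 [ 0.0012 -0.0018 -0.0009]
 [-0.0044 -0.0023 -0.0003]]
```

```bash
python3 - <<'E'
s=open('fk.py').read()
s=s.replace("cols=[np.array([0,0,1.])[:,None]]","cols=[np.eye(3),R[1][:,[0]]]").replace("for i in (2,4,6,7):","for i in (2,4,6):")
open('fk.py','w').write(s)
E
python3 fk.py
```

```text
0.0013748446095207879 [-1, 1, -1, 1, -1, 1, -1] [[ 0.0003 -1.      0.0001]
 [ 0.0002 -0.0001 -1.    ]
 [ 1.      0.0003  0.0002]]
[-0.0027 -0.0212  0.3311 -0.013   0.0044  0.5448 -0.0062  0.3793 -0.0128
  0.3621]
[[ 0.0198 -0.0049  0.0007]
 [ 0.0198 -0.0054 -0.0003]
 [-0.0174  0.0034  0.0003]
 [-0.0208  0.0023  0.0009]
 [-0.012   0.0042  0.    ]
 [ 0.0086 -0.0018 -0.0023]
 [ 0.004   0.0037 -0.0027]
 [-0.0039 -0.0008 -0.0009]
 [-0.0026  0.0054 -0.0006]
 [ 0.0026  0.0014  0.0039]
 [ 0.0034 -0.0031  0.001 ]
 [-0.0014 -0.0043 -0.0002]]
```

```bash
python3 - <<'E'
s=open('fk.py').read()
s=s.replace("cols=[np.eye(3),R[1][:,[0]]]","cols=[np.eye(3)[:,[2]],R[1][:,[0,1]]]").replace("cols.append(R[i][:,[0,2]])","cols.append(R[i])")
open('fk.py','w').write(s)
E
python3 fk.py
```

```text
0.0013748446095207879 [-1, 1, -1, 1, -1, 1, -1] [[ 0.0003 -1.      0.0001]
 [ 0.0002 -0.0001 -1.    ]
 [ 1.      0.0003  0.0002]]
[ 0.3373 -0.0008 -0.0058  0.002  -0.0058  0.5576 -0.0004 -0.0155  0.3817
  0.     -0.0011  0.3751]
[[-0.0002  0.0003 -0.0001]
 [ 0.0008  0.0001 -0.0002]
 [ 0.0001 -0.0002 -0.0001]
 [-0.      0.0004  0.0004]
 [ 0.     -0.0003 -0.0001]
 [-0.0003 -0.0004 -0.0001]
 [-0.0001 -0.0003 -0.0002]
 [ 0.0001  0.0003 -0.    ]
 [-0.0003 -0.0001  0.0003]
 [ 0.0001 -0.0002 -0.0001]
 [ 0.0001  0.0004 -0.0001]
 [ 0.     -0.0001  0.0002]]
```

```bash
cat > ik.py <<'E'
from fk import *
from scipy.optimize import least_squares
lo=np.array([-175.42,-21.48,-71.46,10.55,-63.04,13.31,-168.57])+.3;hi=np.array([175.42,121.26,75.88,141.38,243.04,113.54,168.57])-.3
def tool(yaw,lean):
    u=np.array([np.cos(yaw),np.sin(yaw),0]);z=np.array([0,0,1.])
    x=np.sin(lean)*u-np.cos(lean)*z; y=np.array([np.sin(yaw),-np.cos(yaw),0]) # -last y
    return np.stack([x,y,np.cross(x,y)],1)
def ik(p,R,q0,reg=1e-4):
    def f(q):
        a,B=fk(q);return np.r_[(a-p)*10,Ro.from_matrix(B.T@R).as_rotvec(),reg*(q-q0)]
    return least_squares(f,np.clip(q0,lo,hi),bounds=(lo,hi))
E
python3 - <<'E'
from ik import *
np.set_printoptions(precision=1,suppress=True,linewidth=150)
g=np.array([.4793,-.3623,.064])
for nm,g,yaw in(('grasp',g,-.54),('hang',np.array([.607,.1135,.10]),-.0935)):
  for lean in(10,15,17,20,22,25):
    R=tool(yaw,np.radians(lean))
    if nm=='grasp' and lean==22: print(R.round(3).tolist())
    for q0 in([24,24,16,124,-48,14,-37],[24,30,16,110,0,25,-90],[0,40,40,110,0,20,-90],[0,40,-40,110,0,20,-90]):
        q0=np.array(q0,float)
        if nm=='hang':q0[0]-=45
        r=ik(g+.0188*R[:,0],R,q0);a,B=fk(r.x);print(nm,lean,r.x,'err mm',np.linalg.norm(a-g-.0188*R[:,0])*1000,'deg',np.degrees(Ro.from_matrix(B.T@R).magnitude()))
E
```

```text
grasp 10 [ 21.1  43.2  21.4 112.6 -44.8  21.9 -44. ] err mm 0.0005464959876140857 deg 0.002035537906536014
grasp 10 [ 34.5  41.1   0.4 112.3  -3.2  16.7 -83.2] err mm 0.00035051333352953385 deg 0.0017338987143526623
grasp 10 [ 32.2  41.2   3.9 112.3 -11.3  16.8 -75.5] err mm 0.000736556860159808 deg 0.004360082523553648
grasp 10 [ 36.8  41.1  -3.1 112.2   4.9  16.8 -90.8] err mm 0.000361078551142236 deg 0.00037661304403740413
grasp 15 [ 24.4  41.6  16.1 117.3 -59.5  13.6 -28.5] err mm 0.0017854117195609065 deg 0.006257620183764236
grasp 15 [ 24.5  41.6  16.  117.2 -59.2  13.6 -28.8] err mm 0.010497038381659902 deg 0.03874104695861907
grasp 15 [ 24.5  41.6  16.  117.2 -59.2  13.6 -28.8] err mm 0.009869693267632111 deg 0.036392544885581087
grasp 15 [  47.3   41.4  -18.4  116.8   54.5   13.6 -138.2] err mm 0.009010398297738692 deg 0.0336256917355736
grasp 17 [ 24.5  41.6  16.3 117.5 -62.7  13.6 -25.1] err mm 0.4218641468489077 deg 1.5745504236186239
grasp 17 [ 24.5  41.6  16.3 117.5 -62.7  13.6 -25.1] err mm 0.42188377727641846 deg 1.5745511351231174
grasp 17 [ 24.5  41.6  16.3 117.5 -6
[... 3322 characters left out ...]
-38.6  41.5  31.6 117.6 -62.7  13.6 -52.6] err mm 0.5651250077664299 deg 2.112724150794171
hang 22 [-38.6  41.5  31.6 117.6 -62.7  13.6 -52.6] err mm 0.56525104476159 deg 2.1127136940652536
hang 22 [ -14.4   37.3   -5.3  117.2   57.6   13.6 -168.3] err mm 0.5883398457284659 deg 2.19221871235059
hang 25 [-40.5  42.1  33.5 117.6 -62.7  13.6 -53.6] err mm 1.2783817931720072 deg 4.78337079708414
hang 25 [-40.5  42.1  33.5 117.6 -62.7  13.6 -53.6] err mm 1.2784018747815504 deg 4.783368401367391
hang 25 [-40.5  42.1  33.5 117.6 -62.7  13.6 -53.6] err mm 1.2785367147453743 deg 4.783356706339704
hang 25 [ -16.1   37.3   -3.5  117.1   57.2   13.6 -168.3] err mm 1.324490293912333 deg 4.939533054094443
```

```bash
python3 - <<'E'
from ik import *
np.set_printoptions(precision=2,suppress=True,linewidth=150)
q=np.array([24.1,24.6,16.7,124.,-48.3,13.9,-37.4])
R=tool(-.54,np.radians(23))
for p in([.4588,-.3482,.18],[.45,-.34,.15],[.44,-.335,.12],[.43,-.33,.10],[.46,-.35,.08]):
    r=ik(np.array(p),R,q,1e-3);a,B=fk(r.x);q=r.x
    lean=np.degrees(np.arctan2(np.hypot(*B[:2,0]),-B[2,0]));print(p,q,(a-p)*1000,'lean',lean,'az',np.arctan2(B[1,0],B[0,0]),'jaw',B[:,1])
# best reachable lean w/ modified grip, comfortable
u=np.array([np.cos(.54),-np.sin(.54),0]);g=np.array([.4793,-.3623,.064])-.008*u+[0,0,.008]
for lean in(12,13,14,15,16):
    R=tool(-.54,np.radians(lean));r=ik(g+.0188*R[:,0],R,q,1e-3);a,B=fk(r.x);print(lean,r.x,np.degrees(Ro.from_matrix(B.T@R).magnitude()))
E
```

```text
[0.4588, -0.3482, 0.18] [ 22.35  24.66  18.27 124.14 -48.13  13.61 -38.16] [-0.   -0.01 -0.  ] lean 23.000377803608174 az -0.5384984062696299 jaw [-0.51 -0.86 -0.  ]
[0.45, -0.34, 0.15] [ 20.69  27.73  20.79 125.9  -62.74  13.61 -23.7 ] [ 0.16 -0.14  0.43] lean 21.38137096689798 az -0.529801069090643 jaw [-0.51 -0.86 -0.  ]
[0.44, -0.335, 0.12] [ 22.76  30.6   18.74 125.86 -62.74  13.61 -23.2 ] [ 0.48 -0.46  1.2 ] lean 18.43730202118605 az -0.5063192658881956 jaw [-0.51 -0.86 -0.01]
[0.43, -0.33, 0.1] [ 24.21  32.42  17.4  126.08 -62.74  13.61 -22.69] [ 0.75 -0.73  1.72] lean 16.342344531686965 az -0.4794191488395536 jaw [-0.51 -0.86 -0.02]
[0.46, -0.35, 0.08] [ 25.12  36.36  16.14 121.75 -62.74  13.61 -23.57] [ 0.76 -0.72  1.5 ] lean 16.576442249470606 az -0.48339510213740733 jaw [-0.51 -0.86 -0.02]
12 [ 19.09  42.21  24.56 115.84 -56.56  20.94 -32.06] 0.26132414028495
13 [ 20.26  41.7   22.67 116.72 -58.31  18.92 -30.11] 0.21812113194426527
14 [ 21.63  41.19  20.51 117.59 -60.13  16.8  -28.04] 0.16115524393143377
15 [ 23.24  40.68  17.99 118.42 -62.01  14.54 -25.89] 0.08466670635834245
16 [ 24.09  40.46  16.76 118.71 -62.74  13.61 -24.98] 0.531240961969453
```

```bash
python3 - <<'E'
from h import *
go((.445,-.337,.14),(.43,-.33,.10))
E
```

```text
t 16.95 p [ 0.4588 -0.3482  0.1794] F [-0.5  0.3  1.4] w 0.0696 j [ 24.1  24.6  16.7 124.  -48.3  13.9 -37.4]
R [[0.341, -0.51, -0.79], [-0.189, -0.86, 0.473], [-0.921, -0.012, -0.389]] yaw_y -120.64
[ 0.445 -0.337  0.14 ] d [ 2.94 -0.22  3.15] rows 0.72 per [ 2.94 -0.22  3.15]
[ 0.43 -0.33  0.1 ] d [3.04 0.21 3.07] rows 0.72 per [3.04 0.21 3.07]
```

Emit:
{"method": "drive_tool", "body": {
  "jaw": [7, 7, 7, 7],
  "dp": [
    [1.5, 0, 1.6],
    [1.5, 0, 1.6],
    [1.5, 0, 1.6],
    [1.5, 0, 1.6]
  ],
  "yaw": [0, 0, 0, 0]
}}

```text
t: 17.45
ee_pos: [0.4423, -0.3408, 0.1387]
tool_rot: [[0.311, -0.508, -0.803], [-0.157, -0.861, 0.484], [-0.937, -0.024, -0.347]]
contact_force: [0.1, -0.7, 0.0]
grip_width: 0.0701
```

```bash
python3 - <<'E'
from h import *
go((.43,-.33,.10))
E
```

```text
t 17.45 p [ 0.4423 -0.3408  0.1387] F [ 0.1 -0.7  0. ] w 0.0701 j [ 25.3  28.4  16.6 126.1 -62.9  13.4 -22. ]
R [[0.311, -0.508, -0.803], [-0.157, -0.861, 0.484], [-0.937, -0.024, -0.347]] yaw_y -120.53
[ 0.43 -0.33  0.1 ] d [ 3.08 -0.21  2.86] rows 0.7 per [ 3.08 -0.21  2.86]
```

Emit:
{"method": "drive_tool", "body": {
  "jaw": [7, 7, 7, 7],
  "dp": [
    [1, 0, 1.2],
    [1, 0, 1.2],
    [1, 0, 1.2],
    [1, 0, 1]
  ],
  "yaw": [0, 0, 0, 0]
}}

```text
t: 17.95
ee_pos: [0.4255, -0.3353, 0.1118]
tool_rot: [[0.273, -0.508, -0.817], [-0.124, -0.861, 0.494], [-0.954, -0.034, -0.298]]
contact_force: [-0.3, 0.1, 0.1]
grip_width: 0.07
```

```bash
python3 - <<'E'
from h import *
go((.43,-.33,.10))
E
```

```text
t 17.95 p [ 0.4255 -0.3353  0.1118] F [-0.3  0.1  0.1] w 0.07 j [ 27.8  30.8  14.6 126.7 -63.   13.4 -21. ]
R [[0.273, -0.508, -0.817], [-0.124, -0.861, 0.494], [-0.954, -0.034, -0.298]] yaw_y -120.55
[ 0.43 -0.33  0.1 ] d [ 1.18 -0.64  0.25] rows 0.23 per [ 1.18 -0.64  0.25]
```

Emit:
{"method": "drive_tool", "body": {
  "jaw": [7, 7, 7],
  "dp": [
    [0.9, -0.2, 0.8],
    [0.9, -0.2, 0.8],
    [0.6, -0.2, 0.5]
  ],
  "yaw": [0, 0, 0]
}}

```text
t: 18.32
ee_pos: [0.423, -0.3284, 0.0961]
tool_rot: [[0.252, -0.507, -0.824], [-0.105, -0.861, 0.498], [-0.962, -0.039, -0.271]]
contact_force: [0.2, -0.5, 0.4]
grip_width: 0.07
```

```bash
python3 - <<'E'
from h import *
o=manip.get_obs();xt=np.array(o['tool_rot'])[:,0]
u=np.array([np.cos(.54),-np.sin(.54),0]);g=np.array([.4793,-.3623,.064])-.008*u+[0,0,.008]
tcp=g+.0188*xt
go(tcp-.1*xt,tcp)
print(np.degrees(np.arccos(-xt[2])))
E
```

```text
t 18.32 p [ 0.423  -0.3284  0.0961] F [ 0.2 -0.5  0.4] w 0.07 j [ 27.8  32.5  14.1 126.6 -63.   13.4 -21.3]
R [[0.252, -0.507, -0.824], [-0.105, -0.861, 0.498], [-0.962, -0.039, -0.271]] yaw_y -120.5
[ 0.452  -0.3496  0.1501] d [-4.24  0.15 -4.91] rows 1.08 per [-2.12  0.07 -2.45]
[ 0.4772 -0.3602  0.0539] d [10.  0.  0.] rows 1.67 per [5. 0. 0.]
15.860035959357099
```

Emit:
{"method": "drive_tool", "body": {
  "jaw": [7, 7, 7, 7],
  "dp": [
    [-2.4, 0, -1],
    [-1.2, 0.1, -2],
    [-0.5, 0, -2],
    [0, 0, 0]
  ],
  "yaw": [0, 0, 0, 0]
}}

```text
t: 18.82
ee_pos: [0.4539, -0.3487, 0.1492]
tool_rot: [[0.25, -0.506, -0.826], [-0.103, -0.862, 0.497], [-0.963, -0.039, -0.267]]
contact_force: [0.2, 0.7, -0.1]
grip_width: 0.0702
```

```bash
cat > gl.py <<'E'
from h import *
o=manip.get_obs();xt=np.array(o['tool_rot'])[:,0]
u=np.array([np.cos(.54),-np.sin(.54),0]);g=np.array([.4793,-.3623,.064])-.008*u+[0,0,.008]
tcp=g+.0188*xt
go(tcp-.1*xt,tcp)
go(tcp)
print(np.degrees(np.arccos(-xt[2])))
E
python3 gl.py
```

```text
t 18.82 p [ 0.4539 -0.3487  0.1492] F [ 0.2  0.7 -0.1] w 0.0702 j [ 16.5  31.2  30.4 118.9 -50.1  26.7 -35.4]
R [[0.25, -0.506, -0.826], [-0.103, -0.862, 0.497], [-0.963, -0.039, -0.267]] yaw_y -120.42
[ 0.4522 -0.3499  0.1502] d [-0.13  0.18  0.06] rows 0.04 per [-0.13  0.18  0.06]
[ 0.4771 -0.3601  0.0539] d [10. -0. -0.] rows 1.67 per [ 5. -0. -0.]
t 18.82 p [ 0.4539 -0.3487  0.1492] F [ 0.2  0.7 -0.1] w 0.0702 j [ 16.5  31.2  30.4 118.9 -50.1  26.7 -35.4]
R [[0.25, -0.506, -0.826], [-0.103, -0.862, 0.497], [-0.963, -0.039, -0.267]] yaw_y -120.42
[ 0.4771 -0.3601  0.0539] d [9.87 0.18 0.06] rows 1.65 per [4.94 0.09 0.03]
15.667360958508064
```

Everything lines up, so I'll approach along the tool axis.

Emit:
{"method": "drive_tool", "body": {
  "jaw": [7, 7, 7, 7],
  "dp": [
    [2.5, 0.1, 0],
    [2.5, 0, 0],
    [2.5, 0, 0],
    [1.5, 0, 0]
  ],
  "yaw": [0, 0, 0, 0]
}}

```text
t: 19.32
ee_pos: [0.4736, -0.3556, 0.0587]
tool_rot: [[0.247, -0.505, -0.827], [-0.1, -0.862, 0.497], [-0.964, -0.041, -0.264]]
contact_force: [-0.2, 0.4, 0.0]
grip_width: 0.07
```

```bash
python3 gl.py; python3 - <<'E'
from h import *
p,d=cap('side','side10');p2,d2=cap('top','top10')
s=cv2.imread('pics/side10.png');a=cv2.imread('pics/top10.png')
o=np.hstack([cv2.resize(s[110:230,230:350],(400,400),interpolation=2),cv2.resize(a[140:260,300:420],(400,400),interpolation=2)])
cv2.imwrite('pics/s10c.png',o)
E
```

```text
t 19.32 p [ 0.4736 -0.3556  0.0587] F [-0.2  0.4  0. ] w 0.07 j [ 27.5  39.4  13.7 119.1 -61.2  14.5 -25. ]
R [[0.247, -0.505, -0.827], [-0.1, -0.862, 0.497], [-0.964, -0.041, -0.264]] yaw_y -120.36
[ 0.4523 -0.3501  0.1503] d [-9.4   0.23 -0.38] rows 1.57 per [-4.7   0.11 -0.19]
[ 0.4771 -0.3601  0.0539] d [10. -0.  0.] rows 1.67 per [ 5. -0.  0.]
t 19.32 p [ 0.4736 -0.3556  0.0587] F [-0.2  0.4  0. ] w 0.07 j [ 27.5  39.4  13.7 119.1 -61.2  14.5 -25. ]
R [[0.247, -0.505, -0.827], [-0.1, -0.862, 0.497], [-0.964, -0.041, -0.264]] yaw_y -120.36
[ 0.4771 -0.3601  0.0539] d [ 0.6   0.23 -0.38] rows 0.12 per [ 0.6   0.23 -0.38]
15.467377460414209
```

View pics/s10c.png

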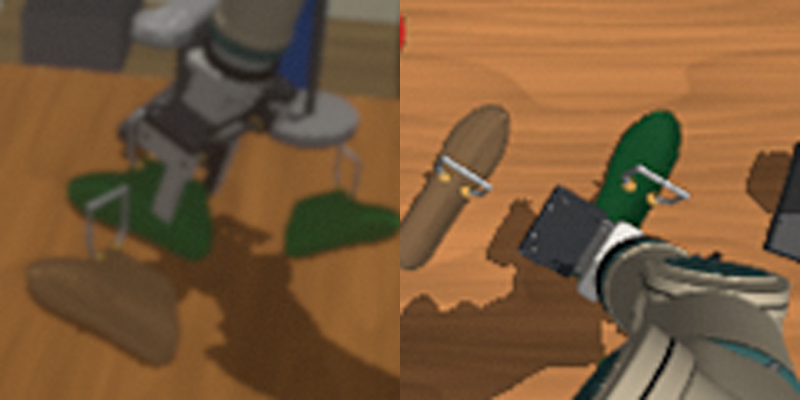

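The near finger is on the ankle block, behind the loop (side crop 180,185), and in the top crop the loop at (655,180) is clear of the gripper. I'll close.

Emit:
{"method": "drive_tool", "body": {
  "jaw": [7, 5.5, 3.5, 3, 3, 3, 3, 3],
  "dp": [
    [0.4, 0.3, -0.5],
    [0, 0, 0],
    [0, 0, 0],
    [0, 0, 0],
    [0, 0, 0],
    [0, 0, 0],
    [0, 0, 0],
    [0, 0, 0]
  ],
  "yaw": [0, 0, 0, 0, 0, 0, 0, 0],
  "grip_force": 45
}}

```text
t: 20.42
ee_pos: [0.4763, -0.3614, 0.0572]
tool_rot: [[0.247, -0.505, -0.827], [-0.1, -0.862, 0.497], [-0.964, -0.04, -0.263]]
contact_force: [-0.5, -0.1, -0.5]
grip_width: 0.0404
```

```bash
python3 gl.py
```

```text
t 20.43 p [ 0.4763 -0.3614  0.0572] F [-0.5 -0.1 -0.5] w 0.0404 j [ 27.4  39.9  14.3 118.2 -60.8  15.1 -25.2]
R [[0.247, -0.505, -0.827], [-0.1, -0.862, 0.497], [-0.964, -0.04, -0.263]] yaw_y -120.38
[ 0.4524 -0.3501  0.1503] d [-9.67 -0.14  0.09] rows 1.61 per [-4.84 -0.07  0.04]
[ 0.4771 -0.3601  0.0539] d [10.  0.  0.] rows 1.67 per [5. 0. 0.]
t 20.43 p [ 0.4763 -0.3614  0.0572] F [-0.5 -0.1 -0.5] w 0.0404 j [ 27.4  39.9  14.3 118.2 -60.8  15.1 -25.2]
R [[0.247, -0.505, -0.827], [-0.1, -0.862, 0.497], [-0.964, -0.04, -0.263]] yaw_y -120.38
[ 0.4771 -0.3601  0.0539] d [ 0.33 -0.14  0.09] rows 0.06 per [ 0.33 -0.14  0.09]
15.455532051297151
```

Emit:
{"method": "drive_tool", "body": {
  "jaw": [3, 3, 3, 3, 3, 3, 3],
  "dp": [
    [-1, 0, -0.3],
    [-2, -0.1, -0.6],
    [-3, -0.1, -0.8],
    [-3, -0.1, -0.8],
    [-3, -0.1, -0.8],
    [-3, -0.1, -0.8],
    [0, 0, 0]
  ],
  "yaw": [0, 0, 0, 0, 0, 0, 0]
}}

```text
t: 21.3
ee_pos: [0.471, -0.3561, 0.2108]
tool_rot: [[0.234, -0.503, -0.832], [-0.085, -0.863, 0.498], [-0.968, -0.046, -0.245]]
contact_force: [-0.0, 0.3, -3.6]
grip_width: 0.0395
```

```bash
python3 - <<'E'
from h import *
np.set_printoptions(precision=4,suppress=True)
o=manip.get_obs();R=np.array(o['tool_rot']);p0=np.array(o['ee_pos'])
go()
F={}
for n in('side','top'): F[n]=cap(n,n+'11')
s=cv2.imread('pics/side11.png');a=cv2.imread('pics/top11.png')
cv2.imwrite('pics/s11c.png',np.hstack([cv2.resize(s[90:230,220:360],(400,400),interpolation=2),cv2.resize(a[130:270,290:430],(400,400),interpolation=2)]))
# predicted bar in tool frame from grasp time
Rg=np.array([[0.247,-0.505,-0.827],[-0.1,-0.862,0.497],[-0.964,-0.04,-0.263]]);pg=np.array([.4763,-.3614,.0572])
b=Rg.T@(np.array([.5205,-.387,.1475])-pg);pred=p0+R@b;print('bar tool',b,'pred',pred,[proj(n,pred) for n in F])
for n in F:
    D=F[n][1];c=cloud(n,D);q=(D>0)&(np.linalg.norm(c-pred,axis=2)<.035)&(c[...,2]>pred[2]-.012)
    P=c[q];print(n,q.sum(),P.mean(0) if q.sum() else '')
E
```

```text
t 21.3 p [ 0.471  -0.3561  0.2108] F [-0.   0.3 -3.6] w 0.0395 j [ 10.7  28.9  38.9 111.4 -39.9  38.3 -46.5]
R [[0.234, -0.503, -0.832], [-0.085, -0.863, 0.498], [-0.968, -0.046, -0.245]] yaw_y -120.26
bar tool [-0.0736 -0.0039 -0.073 ] pred [ 0.5164 -0.3829  0.3001] [(np.float64(275.77785017429534), np.float64(101.3099493397162)), (np.float64(396.68775453711146), np.float64(186.86989146841512))]
side 12 [ 0.5263 -0.3636  0.2963]
top 47 [ 0.5186 -0.3838  0.2971]
```

View pics/s11c.png

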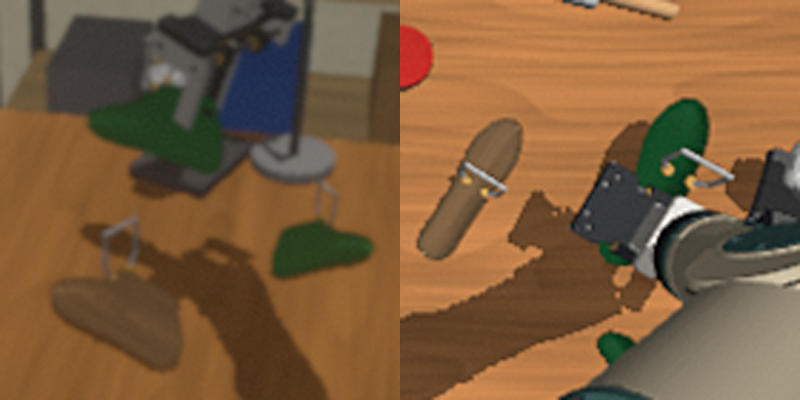

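Emit:
{"method": "drive_tool", "body": {
  "jaw": [3, 3, 3, 3, 3, 3, 3],
  "dp": [
    [-3, -0.2, 0],
    [-3, -0.2, 0],
    [-2, -1, 0],
    [-2, -1, 0],
    [0, -2, 0],
    [0, -2, 0],
    [0, -2, 0]
  ],
  "yaw": [0, -0.08, -0.08, -0.08, -0.08, -0.08, -0.035]
}}

```text
t: 22.28
ee_pos: [0.4623, -0.2574, 0.2922]
tool_rot: [[0.208, -0.09, -0.974], [-0.067, -0.995, 0.078], [-0.976, 0.049, -0.213]]
contact_force: [0.9, 0.4, -4.3]
grip_width: 0.0398
```

```bash
python3 - <<'E'
from h import *
go((.46,-.05,.32),(.46,.12,.25))
E
```

```text
t 22.27 p [ 0.4623 -0.2574  0.2922] F [ 0.9  0.4 -4.3] w 0.0398 j [ -4.1  17.3  41.6 111.8 -21.6  44.8 -45.8]
R [[0.208, -0.09, -0.974], [-0.067, -0.995, 0.078], [-0.976, 0.049, -0.213]] yaw_y -95.17
[ 0.46 -0.05  0.32] d [ -4.15 -20.47   1.24] rows 3.49 per [-1.04 -5.12  0.31]
[0.46 0.12 0.25] d [  5.7  -17.25   2.81] rows 3.06 per [ 1.42 -4.31  0.7 ]
```

Emit:
{"method": "drive_tool", "body": {
  "jaw": [3, 3, 3, 3, 3, 3, 3, 3, 3, 3],
  "dp": [
    [-1.2, -4.2, 0.5],
    [-1.2, -4.2, 0.3],
    [-1, -4.2, 0.3],
    [-0.6, -4.2, 0.3],
    [0, -4.2, 0.3],
    [0.6, -4.2, 0.3],
    [0.8, -4.2, 0.5],
    [0.8, -4, 0.5],
    [0.8, -3, 0.5],
    [0, 0, 0]
  ],
  "yaw": [0, 0, 0, 0, 0, 0, 0, 0, 0, 0]
}}

```text
t: 23.52
ee_pos: [0.4452, 0.1291, 0.2643]
tool_rot: [[0.188, -0.068, -0.98], [-0.062, -0.996, 0.058], [-0.98, 0.05, -0.191]]
contact_force: [-0.5, -0.7, -3.3]
grip_width: 0.0399
```

```bash
cat > hang.py <<'E'
from h import *
np.set_printoptions(precision=4,suppress=True)
xr=np.array([.9956,-.0934,0])
C=np.array([.655,.109,.1835])   # hook_curl
def hk(x,z): return C+xr*x/1000+np.array([0,0,(z+87.5)/1000])
def bars(b=np.array([-.0736,-.0039,-.073])):
    o=manip.get_obs();R=np.array(o['tool_rot']);return np.array(o['ee_pos']),R,R@b
E
python3 - <<'E'
from hang import *
p,R,rb=bars()
print('bar now',p+rb)
go(*[hk(x,z)-rb for x,z in((-140,-20),(-60,-45),(-24,-50),(-10,-58),(-1,-78),(0,-88))])
F={}
for n in('side','top'): F[n]=cap(n,n+'12')
s=cv2.imread('pics/side12.png');a=cv2.imread('pics/top12.png')
cv2.imwrite('pics/s12c.png',np.hstack([cv2.resize(s[110:270,130:290],(400,400),interpolation=2),cv2.resize(a[100:240,150:290],(400,400),interpolation=2)]))
pred=p+rb
print([proj(n,pred) for n in F])
for n in F:
    D=F[n][1];c=cloud(n,D);q=(D>0)&(np.linalg.norm(c-pred,axis=2)<.035)&(c[...,2]>pred[2]-.01)
    P=c[q];print(n,q.sum(),P.mean(0) if q.sum() else '',P.min(0),P.max(0))
E
```

```text
bar now [0.5032 0.1333 0.3502]
t 23.52 p [0.4452 0.1291 0.2643] F [-0.5 -0.7 -3.3] w 0.0399 j [ -56.8   14.2   38.4  119.8   -2.7   40.  -111.7]
R [[0.188, -0.068, -0.98], [-0.062, -0.996, 0.058], [-0.98, 0.05, -0.191]] yaw_y -93.93
[0.4576 0.1178 0.1651] d [10.03  0.54  0.61] rows 1.68 per [5.02 0.27 0.31]
[0.5373 0.1104 0.1401] d [ 3.99  0.07 -7.37] rows 1.4 per [ 2.    0.04 -3.68]
[0.5731 0.107  0.1351] d [ 1.18  0.06 -3.44] rows 0.61 per [ 1.18  0.06 -3.44]
[0.587  0.1057 0.1271] d [ 1.05 -0.01 -1.22] rows 0.27 per [ 1.05 -0.01 -1.22]
[0.596  0.1049 0.1071] d [ 2.13 -0.08 -0.5 ] rows 0.37 per [ 2.13 -0.08 -0.5 ]
[0.597  0.1048 0.0971] d [ 1.   -0.05  0.09] rows 0.17 per [ 1.   -0.05  0.09]
[(np.float64(246.51646822871766), np.float64(174.68752771634362)), (np.float64(190.0841002506286), np.float64(190.7416459216005))]
side 51 [0.5044 0.1322 0.3488] [0.5006 0.1067 0.3406] [0.5086 0.1572 0.3546]
top 44 [0.5074 0.1245 0.3503] [0.5032 0.1011 0.3403] [0.5105 0.1508 0.3532]
```

View pics/s12c.png

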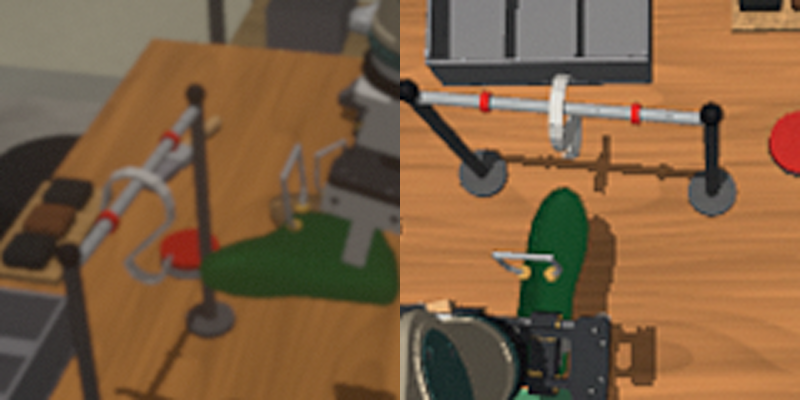

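```bash
python3 - <<'E'
s=open('hang.py').read()
import numpy as np
R=np.array([[0.188,-0.068,-0.98],[-0.062,-0.996,0.058],[-0.98,0.05,-0.191]])
b=np.array([-.0736,-.0039,-.073])+R.T@np.array([.0028,-.0045,-.0005]);print(b)
s=s.replace("np.array([-.0736,-.0039,-.073])","np.array(%s)"%b.round(4).tolist()).replace(".109,.1835",".108,.1835")
open('hang.py','w').write(s)
E
```

```text
[-0.0723046  0.0003666 -0.0759095]
```

Emit:
{"method": "drive_tool", "body": {
  "jaw": [3, 3, 3, 3, 3],
  "dp": [
    [3, 0.3, 0.2],
    [3, 0.3, 0.2],
    [2.5, 0.2, 0.2],
    [1.5, 0, 0],
    [0, 0, 0]
  ],
  "yaw": [0.013, 0.012, 0, 0, 0]
}}

```text
t: 24.25
ee_pos: [0.4595, 0.1069, 0.1651]
tool_rot: [[0.19, -0.106, -0.976], [-0.063, -0.993, 0.095], [-0.98, 0.044, -0.196]]
contact_force: [1.1, 0.4, -4.8]
grip_width: 0.04
```

```bash
python3 - <<'E'
from hang import *
p,R,rb=bars()
print('bar now',p+rb)
go(*[hk(x,z)-rb for x,z in((-70,-45),(-24,-50),(-10,-58),(-1,-78),(0,-88))])
E
```

```text
bar now [0.5198 0.1039 0.2508]
t 24.25 p [0.4595 0.1069 0.1651] F [ 1.1  0.4 -4.8] w 0.04 j [ -44.8   24.1   30.4  126.9  -13.2   23.1 -101.7]
R [[0.19, -0.106, -0.976], [-0.063, -0.993, 0.095], [-0.98, 0.044, -0.196]] yaw_y -96.06
[0.525  0.1176 0.1403] d [ 3.61 -1.86 -5.81] rows 1.18 per [ 1.8  -0.93 -2.9 ]
[0.5708 0.1133 0.1353] d [ 1.39 -0.08 -4.41] rows 0.77 per [ 1.39 -0.08 -4.41]
[0.5848 0.112  0.1273] d [ 1.06 -0.05 -1.22] rows 0.27 per [ 1.06 -0.05 -1.22]
[0.5937 0.1111 0.1073] d [ 2.14 -0.1  -0.49] rows 0.37 per [ 2.14 -0.1  -0.49]
[0.5947 0.111  0.0973] d [ 1.   -0.05  0.1 ] rows 0.17 per [ 1.   -0.05  0.1 ]
```

Emit:
{"method": "drive_tool", "body": {
  "jaw": [3, 3, 3, 3],
  "dp": [
    [1.2, -0.8, -2],
    [1.2, -0.8, -2],
    [1.2, -0.2, -1.8],
    [0, 0, 0]
  ],
  "yaw": [-0.005, 0, 0, 0]
}}

```text
t: 24.75
ee_pos: [0.528, 0.1152, 0.1433]
tool_rot: [[0.194, -0.104, -0.976], [-0.063, -0.994, 0.093], [-0.979, 0.043, -0.199]]
contact_force: [-0.0, -0.6, -3.4]
grip_width: 0.04
```

```bash
cat > chk.py <<'E'
from hang import *
import sys
tag=sys.argv[1]
p,R,rb=bars()
pred=p+rb
def inh(q): d=q-C; return (d@xr*1000).round(1),(d@np.array([.0934,.9956,0])*1000).round(1),(d[2]*1000-87.5).round(1)
print('bar now',pred,'hook frame x,y,z',inh(pred),'lean',np.degrees(np.arccos(-R[2,0])))
go(*[hk(x,z)-rb for x,z in((-24,-50),(-10,-58),(-1,-78),(0,-88))])
F={}
for n in('side','top'): F[n]=cap(n,n+tag)
s=cv2.imread(f'pics/side{tag}.png');a=cv2.imread(f'pics/top{tag}.png')
cv2.imwrite(f'pics/s{tag}c.png',np.hstack([cv2.resize(s[150:250,140:240],(400,400),interpolation=2),cv2.resize(a[110:210,160:260],(400,400),interpolation=2)]))
for n in F:
    D=F[n][1];c=cloud(n,D);f=(c-C)@np.stack([xr,[.0934,.9956,0],[0,0,1]],1)*1000;f[...,2]-=87.5
    g=(c-pred);q=(D>0)&(np.linalg.norm(g,axis=2)<.032)&(abs(g[...,2])<.008)&(abs(f[...,0]-inh(pred)[0])<9)
    if q.sum(): print(n,'bar seen',q.sum(),f[q].mean(0),f[q].min(0),f[q].max(0))
    q=(D>0)&(abs(f[...,0])<45)&(abs(f[...,1])<25)&(f[...,2]<-5)&(f[...,2]>-100)
    for a0,a1 in((-100,-80),(-80,-60),(-60,-40),(-40,-15)):
        k=q&(f[...,2]>a0)&(f[...,2]<a1)
        if k.sum(): print('  hookpts',a0,a1,k.sum(),'x',f[k][:,0].min(),f[k][:,0].max(),'y',np.median(f[k][:,1]),'zmin',f[k][:,2].min())
E
python3 chk.py 13
```

```text
bar now [0.5879 0.1123 0.2292] hook frame x,y,z (np.float64(-67.2), np.float64(-2.0), np.float64(-41.8)) lean 11.764130850814087
t 24.75 p [0.528  0.1152 0.1433] F [-0.  -0.6 -3.4] w 0.04 j [-38.6  30.5  26.4 118.8 -15.7  24.4 -98.5]
R [[0.194, -0.104, -0.976], [-0.063, -0.994, 0.093], [-0.979, 0.043, -0.199]] yaw_y -95.95
[0.5711 0.1132 0.1351] d [ 1.66 -0.28 -4.07] rows 0.73 per [ 1.66 -0.28 -4.07]
[0.5851 0.1119 0.1271] d [ 1.06 -0.05 -1.21] rows 0.27 per [ 1.06 -0.05 -1.21]
[0.594  0.111  0.1071] d [ 2.14 -0.1  -0.48] rows 0.37 per [ 2.14 -0.1  -0.48]
[0.595  0.1109 0.0971] d [ 1.   -0.04  0.1 ] rows 0.17 per [ 1.   -0.04  0.1 ]
side bar seen 40 [-69.4246   0.4901 -42.2611] [-72.3947 -26.1986 -49.757 ] [-66.1924  25.388  -37.9254]
  hookpts -100 -80 67 x -22.283207035138254 18.96825573512512 y 3.708771032906513 zmin -93.76346406986933
  hookpts -80 -60 40 x -26.549616454804223 20.580622542654226 y 5.051636392935981 zmin -79.10358492816586
  hookpts -60 -40 17 x -7.725810076291805 9.557019065193296 y 6.254735891697342 zmin -59.048838582795895
  hookpts -40 -15 27 x -31.77841938642086 -7.191788714535942 y 6.446768022771788 zmin -39.41323188407301
top bar seen 35 [-66.9246  -4.0332 -42.1479] [-69.6883 -28.0578 -49.2959] [-64.2707  22.6531 -37.6605]
  hookpts -100 -80 34 x -16.02379136035319 18.054000924429392 y -2.4185879069876863 zmin -96.28991216289378
  hookpts -80 -60 20 x -21.933182193850293 23.96181618239439 y -1.0380901943214522 zmin -78.95065370411808
  hookpts -60 -40 20 x -19.849278806461193 13.681044692892279 y 0.06312853706869664 zmin -59.89412941716866
  hookpts -40 -15 18 x -28.977947592102634 43.37760464152736 y -3.171970441732035 zmin -38.8815216513643
```

View pics/s13c.png

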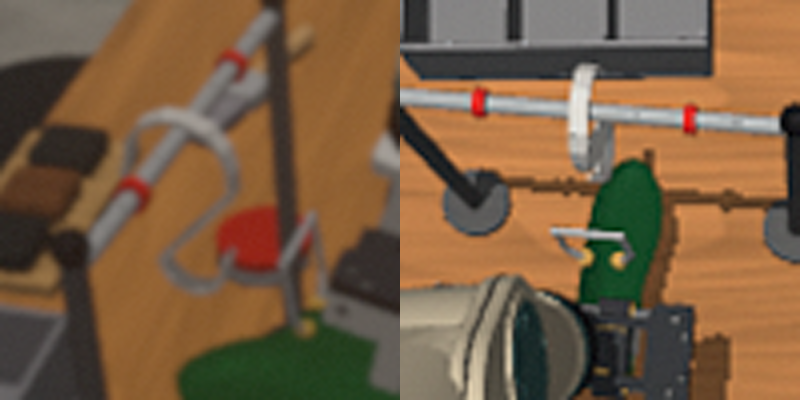

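Emit:
{"method": "drive_tool", "body": {
  "jaw": [3, 3, 3, 3],
  "dp": [
    [0.5, -0.3, -1.5],
    [0.5, -0.1, -1.4],
    [0.5, 0, -1.3],
    [0, 0, 0]
  ],
  "yaw": [-0.005, -0.005, 0, 0]
}}

```text
t: 25.35
ee_pos: [0.5729, 0.1151, 0.1374]
tool_rot: [[0.193, -0.092, -0.977], [-0.062, -0.995, 0.081], [-0.979, 0.044, -0.198]]
contact_force: [0.6, -0.3, -5.1]
grip_width: 0.0396
```

```bash
python3 chk.py 14
```

```text
bar now [0.6331 0.113  0.2232] hook frame x,y,z (np.float64(-22.3), np.float64(2.9), np.float64(-47.8)) lean 11.701605071703401
t 25.35 p [0.5729 0.1151 0.1374] F [ 0.6 -0.3 -5.1] w 0.0396 j [-35.1  33.7  24.9 112.7 -16.   27.1 -96.6]
R [[0.193, -0.092, -0.977], [-0.062, -0.995, 0.081], [-0.979, 0.044, -0.198]] yaw_y -95.27
[0.571  0.1124 0.1352] d [0.2  0.28 0.21] rows 0.07 per [0.2  0.28 0.21]
[0.5849 0.1111 0.1272] d [ 1.06 -0.03 -1.21] rows 0.27 per [ 1.06 -0.03 -1.21]
[0.5939 0.1102 0.1072] d [ 2.14 -0.09 -0.49] rows 0.37 per [ 2.14 -0.09 -0.49]
[0.5949 0.1101 0.0972] d [ 1.   -0.04  0.1 ] rows 0.17 per [ 1.   -0.04  0.1 ]
side bar seen 39 [-24.8713   5.5176 -48.1077] [-27.8393 -20.8    -54.9836] [-21.6978  30.1771 -43.2835]
  hookpts -100 -80 63 x -31.1991738103961 17.842314655883676 y 2.9358818623948943 zmin -97.95329630129685
  hookpts -80 -60 53 x -28.203007507806472 20.647821216134794 y 1.698941127812427 zmin -79.95066216352784
  hookpts -60 -40 55 x -27.83934679170913 11.056058803841491 y 3.9058137932736647 zmin -59.88397271600182
  hookpts -40 -15 27 x -32.651456602103536 -6.792066811948664 y 6.276504591762692 zmin -39.9240927581133
top bar seen 30 [-21.9588   3.0301 -48.8981] [-24.0031 -22.2265 -54.5513] [-18.6628  29.0527 -44.433 ]
  hookpts -100 -80 40 x -27.630844368163302 18.278164331408423 y -2.356354083910818 zmin -97.41595844341222
  hookpts -80 -60 25 x -26.154636165017074 24.39248827275955 y -3.2274788844313784 zmin -78.8152422018596
  hookpts -60 -40 45 x -24.634268843648144 13.66166112257074 y -1.4235459938835975 zmin -59.946425906474595
  hookpts -40 -15 17 x -29.182092427967916 43.97934217765519 y -2.83253821152256 zmin -39.03551499330183
```

View pics/s14c.png

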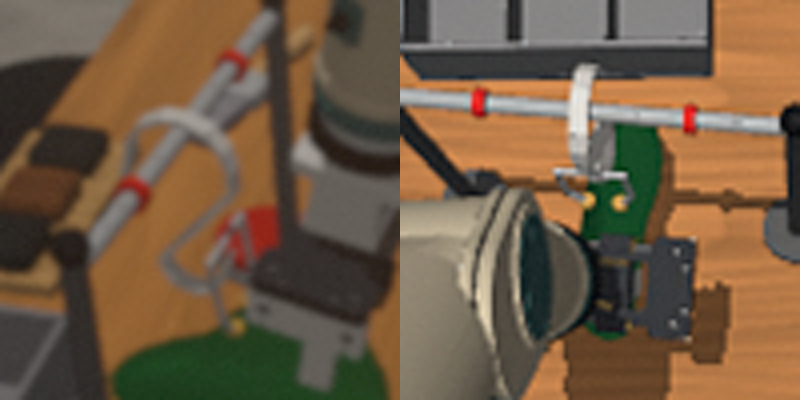

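The bar (side crop 225,240) is at the mouth of the curl, above its tip (225,260). The loop legs straddle the hook (top crop 590,180). I'll go in and down.

Emit:
{"method": "drive_tool", "body": {
  "jaw": [3, 3, 3, 3],
  "dp": [
    [0.3, 0.3, -0.9],
    [0.5, 0, -0.7],
    [0.3, 0, 0],
    [0, 0, 0]
  ],
  "yaw": [0, 0, 0, 0]
}}

```text
t: 25.95
ee_pos: [0.5887, 0.1099, 0.1287]
tool_rot: [[0.19, -0.091, -0.978], [-0.062, -0.995, 0.081], [-0.98, 0.045, -0.194]]
contact_force: [0.2, -0.3, -3.6]
grip_width: 0.0395
```

```bash
python3 chk.py 15
```

```text
bar now [0.6492 0.1078 0.2143] hook frame x,y,z (np.float64(-5.8), np.float64(-0.8), np.float64(-56.7)) lean 11.498982106103783
t 25.95 p [0.5887 0.1099 0.1287] F [ 0.2 -0.3 -3.6] w 0.0395 j [-33.2  35.3  24.  110.7 -16.4  27.4 -95.4]
R [[0.19, -0.091, -0.978], [-0.062, -0.995, 0.081], [-0.98, 0.045, -0.194]] yaw_y -95.25
[0.5706 0.1123 0.1354] d [-1.02 -0.05  1.66] rows 0.32 per [-1.02 -0.05  1.66]
[0.5846 0.111  0.1274] d [ 1.06 -0.03 -1.22] rows 0.27 per [ 1.06 -0.03 -1.22]
[0.5935 0.1102 0.1074] d [ 2.13 -0.09 -0.49] rows 0.37 per [ 2.13 -0.09 -0.49]
[0.5945 0.1101 0.0974] d [ 1.   -0.04  0.1 ] rows 0.17 per [ 1.   -0.04  0.1 ]
side bar seen 42 [ -7.0766   2.6254 -57.0142] [-10.0983 -24.0853 -64.2523] [  2.6561  26.1277 -50.5937]
  hookpts -100 -80 60 x -20.387813807815984 17.549371070881964 y 5.3046378978350095 zmin -99.63700890261151
  hookpts -80 -60 60 x -26.395482631334254 20.90851325012606 y 4.891149372329912 zmin -79.76880921875104
  hookpts -60 -40 47 x -24.885917030775232 7.733520032691853 y 4.845937624359002 zmin -59.45748346922281
  hookpts -40 -15 25 x -32.414809763656464 -8.009417670004098 y 5.916470431416352 zmin -37.93280770137042
top bar seen 18 [ -4.0729  -5.8465 -56.5528] [ -7.7322 -25.7065 -63.8355] [  1.6455  24.6537 -49.1841]
  hookpts -100 -80 29 x -15.522344366453964 18.003505737874715 y -2.554243212650869 zmin -95.29554531997262
  hookpts -80 -60 28 x -22.211449971853654 23.83497665765162 y -0.09799096947830133 zmin -77.91628236251375
  hookpts -60 -40 29 x -5.5499071085701495 12.826873202635035 y -4.3104259663456395 zmin -59.487052120780575
  hookpts -40 -15 19 x -29.420197057352265 -2.0343456999459435 y -2.0500523166847926 zmin -39.92087770209818
```

View pics/s15c.png

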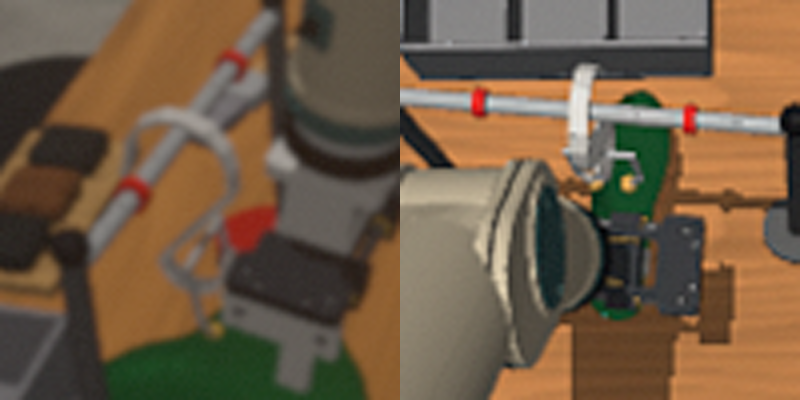

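Emit:
{"method": "drive_tool", "body": {
  "jaw": [3, 3, 3, 3, 3],
  "dp": [
    [0.7, 0, 0.1],
    [0.7, 0, 0],
    [0.7, 0, -0.1],
    [0.4, 0, -0.1],
    [0, 0, 0]
  ],
  "yaw": [0, 0, 0, 0, 0]
}}

```text
t: 26.68
ee_pos: [0.5945, 0.1085, 0.1026]
tool_rot: [[0.189, -0.091, -0.978], [-0.061, -0.995, 0.08], [-0.98, 0.045, -0.194]]
contact_force: [0.1, -0.7, -3.3]
grip_width: 0.0395
```

```bash
python3 chk.py 16
```

```text
bar now [0.655  0.1065 0.1882] hook frame x,y,z (np.float64(0.1), np.float64(-1.5), np.float64(-82.8)) lean 11.484638960814816
t 26.68 p [0.5945 0.1085 0.1026] F [ 0.1 -0.7 -3.3] w 0.0395 j [-31.5  37.8  22.1 111.  -17.5  24.5 -94.4]
R [[0.189, -0.091, -0.978], [-0.061, -0.995, 0.08], [-0.98, 0.045, -0.194]] yaw_y -95.21
[0.5706 0.1123 0.1354] d [-3.69 -0.01  1.73] rows 0.68 per [-3.69 -0.01  1.73]
[0.5846 0.111  0.1274] d [ 1.06 -0.03 -1.22] rows 0.27 per [ 1.06 -0.03 -1.22]
[0.5935 0.1102 0.1074] d [ 2.13 -0.09 -0.49] rows 0.37 per [ 2.13 -0.09 -0.49]
[0.5945 0.1101 0.0974] d [ 1.   -0.04  0.1 ] rows 0.17 per [ 1.   -0.04  0.1 ]
side bar seen 56 [ -1.0801   0.5316 -84.9262] [ -8.2282 -25.1585 -90.5617] [  8.7542  26.1343 -78.8281]
  hookpts -100 -80 92 x -20.87311580988181 17.884136501148376 y 4.342909593122434 zmin -98.79931671061854
  hookpts -80 -60 46 x -25.397638114532974 21.65920722825874 y 4.3440325944329885 zmin -79.96470419545498
  hookpts -60 -40 20 x -27.618641558284448 9.319349596228573 y 5.7076146778106285 zmin -59.780033384902595
  hookpts -40 -15 25 x -32.552700610308925 -7.934568645607425 y 5.288118513014318 zmin -38.53941801338598
top bar seen 30 [  0.4451 -10.594  -84.849 ] [ -5.7251 -27.7037 -90.4239] [  7.5106   4.8667 -80.1672]
  hookpts -100 -80 46 x -13.13749779111345 20.352870694609674 y -5.000153529653819 zmin -95.08292505780506
  hookpts -80 -60 23 x -21.998616154991627 24.682945371953537 y -0.8256121121459661 zmin -79.94342298415434
  hookpts -60 -40 18 x -4.2713917698934045 13.568108049794477 y -0.25449685696701035 zmin -59.6320409191595
  hookpts -40 -15 17 x -29.044049681028103 43.61011552377783 y -3.3718118516664775 zmin -38.202192552065284
```

View pics/s16c.png

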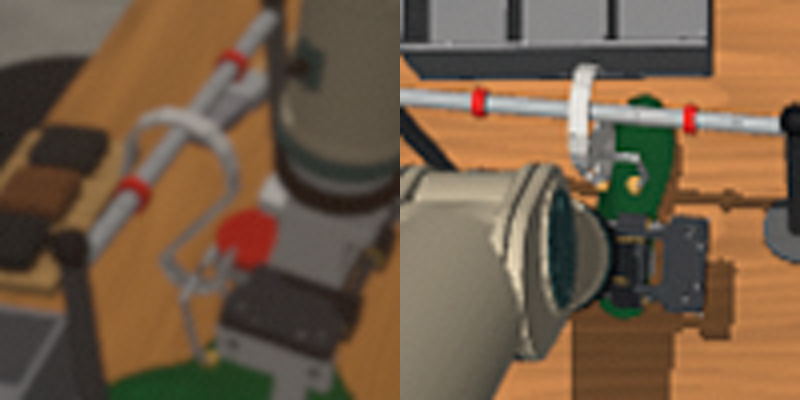

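Emit:
{"method": "drive_tool", "body": {
  "jaw": [3, 3, 3],
  "dp": [
    [0.3, 0, 0.05],
    [0.3, 0, 0.05],
    [0, 0, 0]
  ],
  "yaw": [0, 0, 0]
}}

```text
t: 27.15
ee_pos: [0.5967, 0.1085, 0.0982]
tool_rot: [[0.194, -0.091, -0.977], [-0.06, -0.995, 0.081], [-0.979, 0.043, -0.199]]
contact_force: [0.3, 0.5, -1.7]
grip_width: 0.0395
```

```bash
python3 -c "
from hang import *
p,R,rb=bars();print(p+rb);go()"
```

```text
[0.6568 0.1063 0.184 ]
t 27.15 p [0.5967 0.1085 0.0982] F [ 0.3  0.5 -1.7] w 0.0395 j [-31.2  38.2  21.7 111.1 -17.7  23.6 -94.2]
R [[0.194, -0.091, -0.977], [-0.06, -0.995, 0.081], [-0.979, 0.043, -0.199]] yaw_y -95.22
```

Emit:
{"method": "drive_tool", "body": {
  "jaw": [3, 3, 3],
  "dp": [
    [0.25, 0, 0.05],
    [0.2, 0, 0.05],
    [0, 0, 0]
  ],
  "yaw": [0, 0, 0]
}}

```text
t: 27.52
ee_pos: [0.6023, 0.1084, 0.0974]
tool_rot: [[0.206, -0.092, -0.974], [-0.059, -0.995, 0.081], [-0.977, 0.041, -0.211]]
contact_force: [1.0, 0.6, -0.9]
grip_width: 0.0396
```

```bash
python3 chk.py 17
```

```text
bar now [0.6613 0.1061 0.184 ] hook frame x,y,z (np.float64(6.4), np.float64(-1.3), np.float64(-87.0)) lean 12.395041096044023
t 27.52 p [0.6023 0.1084 0.0974] F [ 1.   0.6 -0.9] w 0.0396 j [-30.9  38.4  21.5 111.1 -17.9  22.7 -94.1]
R [[0.206, -0.092, -0.974], [-0.059, -0.995, 0.081], [-0.977, 0.041, -0.211]] yaw_y -95.28
[0.5721 0.1126 0.1344] d [-4.26  0.01  2.19] rows 0.8 per [-4.26  0.01  2.19]
[0.5861 0.1113 0.1264] d [ 1.08 -0.03 -1.2 ] rows 0.27 per [ 1.08 -0.03 -1.2 ]
[0.595  0.1104 0.1064] d [ 2.14 -0.08 -0.46] rows 0.37 per [ 2.14 -0.08 -0.46]
[0.596  0.1103 0.0964] d [ 1.   -0.04  0.11] rows 0.17 per [ 1.   -0.04  0.11]
side bar seen 63 [  4.9983   1.2841 -88.3329] [ -2.0337 -23.5989 -94.6727] [ 14.7445  27.5081 -83.3946]
  hookpts -100 -80 94 x -16.47132299791487 26.592932868811495 y 2.691909674659575 zmin -99.75927970878804
  hookpts -80 -60 39 x -21.937831919530197 24.96090554364897 y 5.278389401620536 zmin -78.91549927762465
  hookpts -60 -40 20 x -6.605163215296337 14.441590395273723 y 5.030144137802372 zmin -59.468008915227614
  hookpts -40 -15 28 x -31.135745843239334 -4.293279071415764 y 5.352821887087071 zmin -39.13557463421783
top bar seen 29 [  6.1603  -8.818  -88.6188] [ -2.4544 -26.9515 -93.3943] [ 13.5633   3.3989 -83.0802]
  hookpts -100 -80 38 x -6.810526395768335 23.34217173062048 y -4.05141268744595 zmin -92.43067394770702
  hookpts -80 -60 17 x -19.05943878899143 24.587486548647316 y -2.6575205282524705 zmin -79.24856033275982
  hookpts -60 -40 24 x -44.361741272432674 19.53502759790467 y -1.5662806385071597 zmin -59.676715026041336
  hookpts -40 -15 15 x -20.648957849604432 -1.3414599530790086 y -3.722212885865279 zmin -39.6176457617393
```

View pics/s17c.png

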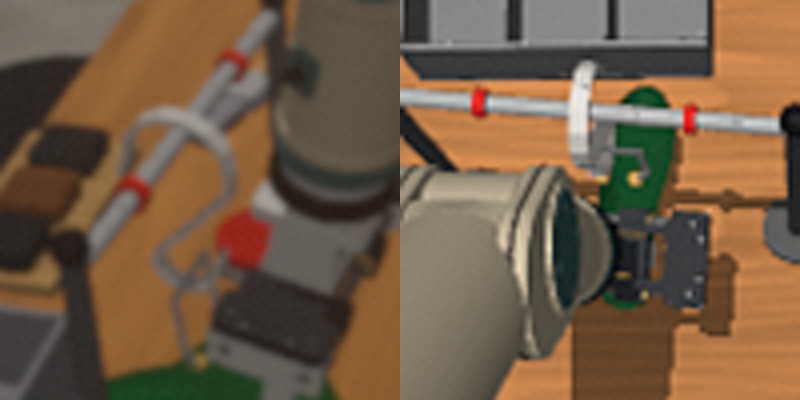

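The bar sits in the bottom of the curl (side crop 195,275), but the hook has been swung about 5 mm forward. I'll ease it back before opening.

Emit:
{"method": "drive_tool", "body": {
  "jaw": [3, 3, 3],
  "dp": [
    [0, 0, 0.4],
    [0.1, 0, 0.2],
    [0, 0, 0]
  ],
  "yaw": [0, 0, 0]
}}

```text
t: 28.0
ee_pos: [0.5985, 0.1089, 0.0966]
tool_rot: [[0.212, -0.092, -0.973], [-0.058, -0.995, 0.082], [-0.976, 0.039, -0.216]]
contact_force: [0.1, -0.2, 0.9]
grip_width: 0.04
```

```bash
python3 chk.py 18 | egrep -v 'rows'
```

```text
bar now [0.657  0.1066 0.1835] hook frame x,y,z (np.float64(2.1), np.float64(-1.2), np.float64(-87.5)) lean 12.689208203789006
t 28.0 p [0.5985 0.1089 0.0966] F [ 0.1 -0.2  0.9] w 0.04 j [-31.1  38.2  21.4 111.9 -18.   21.7 -94.1]
R [[0.212, -0.092, -0.973], [-0.058, -0.995, 0.082], [-0.976, 0.039, -0.216]] yaw_y -95.29
side bar seen 67 [  0.7193   2.8464 -88.697 ] [ -6.3873 -23.0386 -95.1581] [ 10.6496  27.1598 -82.7381]
  hookpts -100 -80 91 x -20.475301603166482 20.618370688459624 y 2.375221935103078 zmin -98.73314111966684
  hookpts -80 -60 42 x -24.439669059339803 21.57731561966172 y 5.638011754242346 zmin -79.98769381839155
  hookpts -60 -40 21 x -6.994504101994065 10.923281694680789 y 5.65289985819543 zmin -58.2165009299992
  hookpts -40 -15 26 x -31.523023086692497 -6.203017357647316 y 5.553551593288445 zmin -39.75570519007316
top bar seen 33 [  1.7526  -8.737  -87.9024] [ -5.9445 -27.5803 -92.5021] [ 10.1583   4.8886 -83.4304]
  hookpts -100 -80 44 x -16.004898963695513 21.358795517775945 y -4.731156452631566 zmin -93.23741030082755
  hookpts -80 -60 22 x -21.381641751099085 23.843521565108805 y -2.939999760257713 zmin -78.72719088497144
  hookpts -60 -40 20 x -22.909195515522672 13.104678904979545 y 0.3208568411685052 zmin -58.54992918247751
  hookpts -40 -15 14 x -28.707660155462335 -5.356970800742186 y -3.447162969483018 zmin -37.314506147386304
```

Emit:
{"method": "drive_tool", "body": {
  "jaw": [4.1, 4.3, 4.7, 5.5, 6.5, 7.5, 7.5],
  "dp": [
    [0, 0, 0],
    [0, 0, 0],
    [0, 0, 0],
    [0, 0, 0],
    [0, 0, 0],
    [0, 0, 0],
    [0, 0, 0]
  ],
  "yaw": [0, 0, 0, 0, 0, 0, 0]
}}

```text
t: 28.98
ee_pos: [0.5957, 0.1089, 0.0945]
tool_rot: [[0.206, -0.091, -0.974], [-0.059, -0.995, 0.081], [-0.977, 0.041, -0.21]]
contact_force: [1.3, 0.2, -0.3]
grip_width: 0.0749
```

```bash
python3 chk.py 19 | egrep -v 'rows'
```

```text
bar now [0.6547 0.1067 0.181 ] hook frame x,y,z (np.float64(-0.1), np.float64(-1.3), np.float64(-90.0)) lean 12.361042644972331
t 28.98 p [0.5957 0.1089 0.0945] F [ 1.3  0.2 -0.3] w 0.0749 j [-31.1  38.3  21.3 112.1 -18.1  21.8 -94.1]
R [[0.206, -0.091, -0.974], [-0.059, -0.995, 0.081], [-0.977, 0.041, -0.21]] yaw_y -95.25
side bar seen 64 [ -1.4769   2.7116 -89.0421] [ -8.7213 -27.2094 -97.4495] [  8.4646  27.1987 -83.4393]
  hookpts -100 -80 93 x -22.124863654283374 17.457630902686162 y 4.340209079306817 zmin -98.48715357230552
  hookpts -80 -60 41 x -27.020364189015876 20.633972288317718 y 4.676528716278997 zmin -79.84541497089404
  hookpts -60 -40 18 x -6.089511465492318 9.529312191801274 y 5.444982290942751 zmin -58.60976141259836
  hookpts -40 -15 27 x -31.931988930233558 37.436182605863614 y 6.170605411844713 zmin -38.91678355707557
top bar seen 31 [  0.1705  -7.1903 -88.9173] [ -8.9264 -27.3882 -95.722 ] [  8.2928   5.537  -85.3342]
  hookpts -100 -80 43 x -14.153444091256048 20.268217041521172 y -3.431234736106109 zmin -95.72202066019261
  hookpts -80 -60 20 x -22.29543367956589 24.19274827065539 y 0.19928369108661842 zmin -74.293535552652
  hookpts -60 -40 19 x -3.348725231084858 13.646877005595492 y -0.7058097421010732 zmin -59.8967438993551
  hookpts -40 -15 15 x -28.762283755757398 -4.842684603147009 y -3.240710586675995 zmin -39.121616548876865
```

View pics/s19c.png

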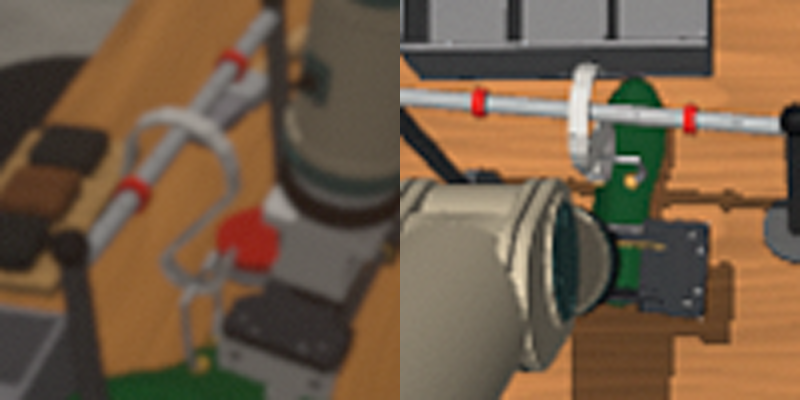

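Emit:
{"method": "drive_tool", "body": {
  "jaw": [7.5, 7.5, 7.5, 7.5, 7.5, 7.5, 7.5, 7.5, 7.5],
  "dp": [
    [-0.8, 0, 0.8],
    [-1.5, 0, 1.5],
    [-2, 0, 2],
    [-2, 0, 2],
    [-2.5, 0, 2.5],
    [-2.5, 0, 2.5],
    [-2, 0, 2],
    [0, 0, 0],
    [0, 0, 0]
  ],
  "yaw": [0, 0, 0, 0, 0, 0, 0, 0, 0]
}}

```text
t: 30.2
ee_pos: [0.4251, 0.1292, 0.2023]
tool_rot: [[0.202, -0.089, -0.975], [-0.051, -0.995, 0.08], [-0.978, 0.034, -0.206]]
contact_force: [-0.4, 0.7, -0.1]
grip_width: 0.0753
```

```bash
cat > fin.py <<'E'
from hang import *
import sys
tag=sys.argv[1];go()
F={}
for n in('side','top'): F[n]=cap(n,n+tag)
s=cv2.imread(f'pics/side{tag}.png');a=cv2.imread(f'pics/top{tag}.png')
cv2.imwrite(f'pics/s{tag}c.png',np.hstack([cv2.resize(s[140:280,120:260],(400,400),interpolation=2),cv2.resize(a[100:220,160:280],(400,400),interpolation=2)]))
for n in F:
    D=F[n][1];c=cloud(n,D);f=(c-C)@np.stack([xr,[.0934,.9956,0],[0,0,1]],1)*1000;f[...,2]-=87.5
    hs=cv2.cvtColor(F[n][0],cv2.COLOR_RGB2HSV);g=(D>0)&(hs[...,0]>45)&(hs[...,0]<85)&(hs[...,1]>90)&(abs(f[...,0])<150)&(abs(f[...,1])<60)&(f[...,2]>-260)&(f[...,2]<-100)
    P=f[g];print(n,'last',g.sum(),P.mean(0),P.min(0),P.max(0))
    q=(D>0)&(abs(f[...,0])<10)&(abs(f[...,1])<30)&(f[...,2]<-78)&(f[...,2]>-97)
    print('  bar/curl',f[q].mean(0),f[q].min(0),f[q].max(0))
    q=(D>0)&(abs(f[...,0])<45)&(abs(f[...,1])<25)&(f[...,2]<-15)&(f[...,2]>-80);print('  hook',f[q].min(0),f[q].max(0))
E
python3 fin.py 20
```

```text
t 30.2 p [0.4251 0.1292 0.2023] F [-0.4  0.7 -0.1] w 0.0753 j [ -56.    18.4   37.4  128.3   -9.1   27.2 -108.2]
R [[0.202, -0.089, -0.975], [-0.051, -0.995, 0.08], [-0.978, 0.034, -0.206]] yaw_y -95.1
side last 1358 [  -3.4713  -14.8968 -216.627 ] [ -80.5874  -31.082  -239.684 ] [ 106.8713   19.1337 -158.3892]
  bar/curl [ -1.4764   2.5379 -88.6348] [ -9.2586 -26.2828 -96.4347] [  8.9417  28.6209 -84.5219]
  hook [-32.1807  -6.9391 -79.6215] [ 36.9513   9.9754 -15.3717]
top last 568 [   0.7563    2.8525 -231.5448] [ -83.1258  -23.9689 -243.8587] [ 109.9754   22.7774 -180.3074]
  bar/curl [  0.5058  -6.4745 -88.9445] [ -9.4637 -27.0244 -94.7747] [  9.8181   5.1221 -84.5488]
  hook [-28.7525  -6.6033 -77.5296] [ 40.1732   6.1645 -16.0468]
```

View pics/s20c.png

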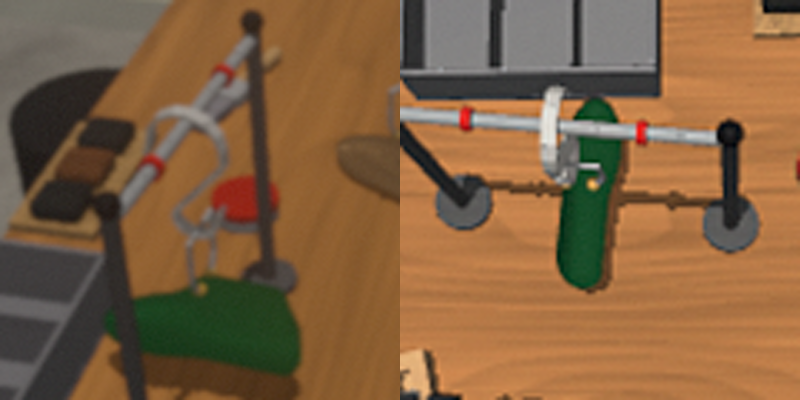

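The last now hangs by its loop from the curl: side crop (205,250) is the bar and curl, and the body is level at (200,320). The gripper is clear. I'll wait for any swing to die down and compare frames.

Emit:
{"method": "drive_tool", "body": {
  "jaw": [7.5, 7.5, 7.5, 7.5, 7.5, 7.5, 7.5, 7.5, 7.5, 7.5, 7.5, 7.5, 7.5, 7.5, 7.5, 7.5],
  "dp": [
    [-1, 0, 1],
    [-1, 0, 1],
    [0, 0, 0],
    [0, 0, 0],
    [0, 0, 0],
    [0, 0, 0],
    [0, 0, 0],
    [0, 0, 0],
    [0, 0, 0],
    [0, 0, 0],
    [0, 0, 0],
    [0, 0, 0],
    [0, 0, 0],
    [0, 0, 0],
    [0, 0, 0],
    [0, 0, 0]
  ],
  "yaw": [0, 0, 0, 0, 0, 0, 0, 0, 0, 0, 0, 0, 0, 0, 0, 0]
}}

```text
t: 32.3
ee_pos: [0.4045, 0.1293, 0.2159]
tool_rot: [[0.202, -0.095, -0.975], [-0.057, -0.995, 0.085], [-0.978, 0.039, -0.206]]
contact_force: [0.2, 0.3, -0.3]
grip_width: 0.0749
```

```bash
python3 fin.py 21; python3 - <<'E'
from hang import *
pr=None
for i in range(6):
    p,d=viewer.capture('side');hs=cv2.cvtColor(p,cv2.COLOR_RGB2HSV)
    m=((hs[...,0]>45)&(hs[...,0]<85)&(hs[...,1]>90)).astype(np.uint8);m[:, :150]=0;m[:,245:]=0;m[:220]=0;m[290:]=0
    v,u=np.where(m);print(u.mean().round(3),v.mean().round(3),m.sum())
# bystanders vs start
for n in('top','side'):
    a=np.load(n+'0.npz')['p'];b=np.load(n+'21.npz')['p']
    for nm,X in(('tin',(.70,-.137,.026)),('jar',None),('tan',None)):
        pass
    ha=cv2.cvtColor(a,cv2.COLOR_RGB2HSV);hb=cv2.cvtColor(b,cv2.COLOR_RGB2HSV)
    for h in(ha,hb):
        m=((h[...,0]<6)|(h[...,0]>174))&(h[...,1]>150)&(h[...,2]>100);m=m.astype(np.uint8)
        if n=='top': m[:130]=0
        k,l,st,ce=cv2.connectedComponentsWithStats(m);i=1+st[1:,4].argmax();print(n,'tin',ce[i],st[i,4])
cv2.imwrite('pics/cmp.png',np.hstack([cv2.imread('pics/top0.png')[100:300,100:420],cv2.imread('pics/top21.png')[100:300,100:420]]))
E
```

```text
t 32.3 p [0.4045 0.1293 0.2159] F [ 0.2  0.3 -0.3] w 0.0749 j [ -61.6   15.7   41.   129.5   -5.6   29.1 -113.1]
R [[0.202, -0.095, -0.975], [-0.057, -0.995, 0.085], [-0.978, 0.039, -0.206]] yaw_y -95.47
side last 1362 [  -3.1783  -14.8665 -216.6222] [ -80.6632  -29.7977 -239.9295] [ 106.8909   18.4176 -155.792 ]
  bar/curl [ -1.4105   2.0336 -88.6791] [ -9.591  -26.0209 -96.9191] [  9.1846  27.5939 -83.2367]
  hook [-30.7849  -5.3365 -79.5616] [ 19.7568  10.7202 -15.5922]
top last 569 [   0.5649    2.8461 -231.239 ] [ -82.6643  -23.8278 -243.1954] [ 108.6243   23.5701 -177.3499]
  bar/curl [  0.2583  -6.7089 -88.0167] [ -9.37   -27.3637 -93.8645] [  9.5617   5.213  -82.9917]
  hook [-22.3315  -6.6521 -79.8893] [ 40.182    6.2385 -16.0727]
196.429 253.598 1372
196.434 253.568 1373
196.427 253.569 1371
196.382 253.592 1369
196.445 253.601 1373
196.397 253.636 1369
top tin [289.8005 149.3963] 376
top tin [289.7931 149.3687] 377
side tin [202.5508 209.4706] 187
side tin [202.85   209.2222] 180
```

View pics/cmp.png

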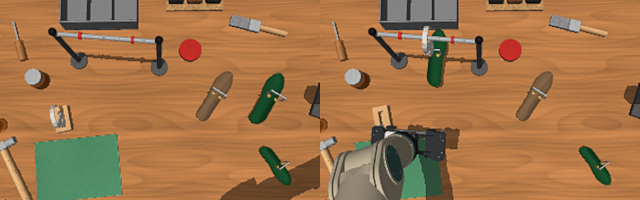

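The last is still: its centroid varies by less than 0.1 px over 0.3 s. The tin, jar and tan last are where they started. Handing in.

```bash
python3 -c "
from cell import manip
print(manip.close_job())"
```

```text
the job is handed in; nothing more can be done
None
```

The S-hook hangs by its upper arch mid-rail between the red collars, and the larger green last hangs from its lower curl by the wire loop. Both are let go, and I handed the job in at about 33 s of the 72 s allowed. The hand-in gave no verdict, so these are my own last checks:

- **Hook:** it was about 1–2 mm from the middle of the rail, lined up with it to about 0.03 rad, and upright. This is from the pictures taken just after I hung it.
- **Last:** its bar sat in the curl within about 2 mm. It looked level, and it moved less than 0.1 pixel over 0.3 s.
- **Robot:** the gripper was about 0.15 m clear of the last's heel, with no contact force beyond sensor noise.
- **Other objects:** the tin was within 0.4 pixel of its starting place. The jar and the tan last I compared only by eye, and they looked unmoved.

**Disagreements and departures:**
- **Camera disagreement:** the two cameras differed by 2–4 mm in places. I used their mean and corrected the bar's position by about 5 mm after lifting.
- **Gripper lean:** the moves cannot tilt the gripper directly, so I got the lean by driving the arm up against a wrist joint's range. The last was gripped at about 15.5 degrees, just short of the suggested 17, because a joint range allowed no more. The gripper still cleared the hook.
- **Joint ranges:** joints 5 and 6 came within about 0.1 degree of their ends during this. I saw no reading past a limit.

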